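Clear the toppled bottle off the filter box, open it and show the filter plate

ROBOT

A 7-joint arm with a two-finger parallel gripper is mounted at the origin on a cart in front of the work surface, level with it; the furniture and walls round the work are solid. World frame = base frame: x ahead of the robot, y to its left, z up, the work surface at z = 0. Lengths are in mm, angles in rad, forces in N, time in s.
With the tool pointing down it reaches from about 425 to 875 mm from the base axis. Payload 8.4 kg.
Tool frame: the origin (TCP) lies midway between the tips of the shut fingers; the grasp point (between the pads) lies 19 mm behind it (arm.grasp_offset is the distance from the TCP to the grasp point, in mm); z points along the fingers, y is the line along which they close (so a half turn about z gives the same grasp; the last joint's range is limited). The gripper opens to 87 mm and grips with 3 to 60 N. Pads are 19 mm wide; open, the fingers measure 117 mm over their backs; the gripper's body (75 mm by 190 mm) begins 51 mm behind the grasp point.
Start: joints at [-1.306, 0.333, 0.04, 1.465, -0.013, 1.343, -0.059], TCP at [231.287, 607.428, 195.946] pointing down, gripper open.
Joint ranges: [-2.58, 2.58], [-0.38, 2.09], [-1.3, 1.39], [0.25, 2.4], [-1.5, 4.64], [0.08, 2.09], [-2.65, 2.65]. Speed limits (rad/s): [2.22, 2.22, 2.79, 2.79, 3.14, 3.14, 3.14].

INTERFACE

Orientations are given as a unit quaternion [x, y, z, w].
In Python, from workcell import arm gives the robot as it stands.
- The arm moves only by the tool arm_command, never from a script. Its argument "motion" is a list of rows, each a list of 7 numbers: the turn, a rotation vector about the tool's x, y, z in degrees, then the shift along the tool's x, y, z in m, then the closure, from 0 (fully open) to 1 (shut). In form: [[rx, ry, rz, dx, dy, dz, gripper], ...]. A call has 1 to 5 rows; each row is the pose to reach, as a shift and turn from the pose commanded when the call began, along the tool's axes at that moment; what a row does not reach only later rows make up. A row lasts 1/8 s, in which the tool goes at most 62.5 mm and 10.7 degrees, less where a joint would pass 70% of its speed; a pose out of reach is approached as far as the arm can. A call with a gripper value outside its range is refused whole. The fingers move at their own pace and stop on an object; "squeeze" is the grip in N (left out, the last holds). Time passes only in rows, so rows that repeat a pose let the fingers close. It gives the time, the measured TCP pose, the force, the opening and the grip force at its end, in the units of the state.
- arm.state(): the state, without advancing time (a new reading comes with each control period).
- arm.read_camera(name): name is "scene" or "top" or "wrist"; returns the picture (384x512x3 uint8, red, green, blue); there is no depth.
- arm.camera_params(name): a dict with "fx", "fy", "cx", "cy" (pixels), "R" (3x3) and "t" (3): a world point X has camera coordinates R X + t. Camera axes: x right, y down, z forward; pixel columns grow to the right and rows downward; lengths in mm; the calibration is good to about 2 mm. A picture is of the moment at which its call begins: read the wrist's pose just before it. camera_params takes no time and is no camera call; for the wrist camera it gives the pose at the moment of the call.
- arm.close_job(): hands the job in; it is judged then, once.
The state is a dict: "t": time; "q": joint angles; "qd": joint speeds; "joint_efforts": joint torques, N m; "eef_pos": TCP position; "tool_rot": TCP orientation; "ft_force": force on the tool from outside, world axes, zero at the start; "ft_torque": the same for the moment, N m; "opening": finger opening in mm; "grip_force": force on a finger pad.
Only numpy, scipy, OpenCV 4.12 (cv2) and the standard library are available. Lean on these libraries where they do the work, as an engineer would, in place of code of your own. Each camera call takes 0.05 s, during which the arm holds its last target. There are 200 camera calls.

TASK

A small capped bottle has toppled onto the closed flap of the filter box: pick it up, without letting it fall, and stand it upright on the desk. Then lift the flap fully open so that it stays open, draw the filter plate straight up out of its slot in the box, and finish while still holding the plate up at least 20 cm above the desk, upright, with its round window squarely facing the front edge of the desk (along x, toward or away from the robot). Leave everything else on the desk where it is.

Things in the scene. Friction and masses are not known exactly. Their poses are not given: they have to be found in the camera images.
- filter_box: light grey filter box, fixed to the desk, 90 mm (its x) by 140 mm (its y), side walls 66 mm high and 4 mm thick, closed by a flap on top (upper face 72 mm above the desk). Origin at the centre of its underside; x points to its back (the hinge side), y to its left, z up. Inside, open to both sides, one slot along x at y = 0 holds the filter plate; its guides reach 28 mm above the desk. The inside is free between the guides and the side walls at y = +-66 mm
- flap_hinge (a point): middle of the flap's hinge line, along the box's y, 69 mm above the desk at the back of the box (45 mm behind the box's origin)
- flap (a joint): angle of the flap: 0 shut, grows as its front edge rises, 1.9 fully open (stop; leaning a little backward beyond upright). Stiff hinge: the flap stays where it is left; about 1 N at the tab moves it
- flap_tab (a point): point to take the flap's tab, 118 mm from the hinge line, moves with the flap. The tab is a flat tongue 18 mm wide (along the box's y), 8 mm thick, that sticks out 38 mm in front of the flap's 92 mm long, 140 mm wide, 6 mm thick panel; this point lies 12 mm from the tab's outer end, 26 mm from the panel's edge, at mid-thickness. Below the tab is free air down to the desk
- plate_grip (a point): centre of the grip of the filter plate, a black block 24 mm long (plate's x) by 10 mm thick (plate's y), 18 mm high, which stands on the plate's upper edge. Shut in the box at the start, the grip's top 5 mm under the shut flap. In its slot the plate stands upright, its axes parallel to the box's; 6 mm thick plate in a slot with about 1 mm of play, its foot 6 mm above the desk, seated 22 mm deep in the guides
- plate_window (a point): centre of the round window (25 mm across) in the filter plate, an aluminium plate 56 x 6 x 38 mm, 50 g; 28 mm below the centre of the grip, 19 mm above the plate's foot. y is the plate's normal (the way the window faces, either side), z up toward the grip
- filter_plate: the filter plate itself; origin at the centre of its foot, same axes
- bottle_center (a point): middle of the small white bottle with a wide screw cap: 45 mm round, 81 mm long, 0.11 kg; z runs along it from its base to its cap (each 40.5 mm away). At the start it lies across the shut flap, roughly along the box's y with its cap to the box's left; standing upright on the desk this point is 40.5 mm above it
- bottle: the same bottle; origin at the centre of its base, same axes
- clear_patch (a point): a point on the desk top (fixed, axes along the world's) with free desk at least 60 mm all round it, left of the filter box: a good place for the bottle, though any free spot on the desk will do
- stain_violet: dropper bottle, 32 mm round, 99 mm tall, standing loose on the desk left of and behind the filter box; origin at its underside
- stain_blue_b: dropper bottle of the same size and shape, in the same group
- iodine: dropper bottle like the one above, in the same group of three (their order varies)
- petri_1: petri dish, 61 mm round, 16 mm high, loose, behind the filter box; origin at its underside
- cup_stack: small stack of clear cups, 42 mm round, 50 mm tall, loose, left of the clear patch near the front edge; origin at its underside
- pen_1: white marker pen with a dark cap, 135 mm long, 17 mm thick, lying loose near the front edge; origin at the middle of its underside
- scissors_1: scissors, 199 mm long, 9 mm high, lying loose near the front edge; origin at the middle of the underside
Mind the look-alikes: they are no part of the job. What is shaped like the bottle but yellow is not meant.

How it is judged (in metres and radians):
On the way, in this order (a step that is already met when the one before it is completed fails the run):
1. the bottle stands upright on the desk, let go (angle between bottle_center's own z axis and vertical below 0.15 rad and height (world z) of bottle_center between 0.033 and 0.048 m and contact force between bottle and the fingers below 0.05 N and contact force between bottle and filter_box below 0.05 N and linear speed of bottle below 0.03 m/s), for 0.3 s.
2. the flap is open (value of joint flap above 1.45 rad), for 0.2 s.
3. the plate is drawn up clear of its slot (z of plate_window in the frame of filter_box above 0.075 m), for 0.1 s.
At the end, for the whole second after the job is handed in: Bottle upright (0.15 rad) on the desk, let go, clear of the box; flap open over 1.45 rad; plate held still in the fingers, foot over 150 mm above the desk, upright within 0.25 rad, normal within 0.3 rad of world x, not touching the box (all of step 1 and value of joint flap above 1.45 rad and height (world z) of filter_plate above 0.15 m and angle between plate_window's own z axis and vertical below 0.25 rad and angle between the y axis of plate_window and the x axis of clear_patch, either way round below 0.3 rad and contact force between filter_plate and the fingers above 1 N and contact force between filter_plate and filter_box below 0.05 N and linear speed of filter_plate below 0.03 m/s); the arm keeps its last pose, push and grip.
It fails at once if the bottle falls to lie on the desk or off it ((angle between bottle_center's own z axis and vertical above 1 rad and height (world z) of bottle_center below 0.04 m) or height (world z) of bottle_center below 0 m).
It fails at once if a bystander is shoved more than 30 mm or knocked over (distance of any of stain_violet, stain_blue_b, iodine, petri_1, cup_stack, pen_1, scissors_1 from where it was at the start of the episode above 0.03 m or angle between any of stain_violet, stain_blue_b, iodine, cup_stack's own z axis and vertical above 0.5 rad).
It also fails if it takes over 72 s, if anything falls off the work surface, if the arm or the gripper's body presses on something with over 40 N, if the wrist force passes 120 N, or if a joint passes its speed limit or range.

## Working session

There is one attempt and no reset: what is moved stays moved. The work goes in short steps, Python scripts to look and compute and a tool call to move; the robot and the scene stay as the last step left them, time stands still between calls to the robot, and variables do not carry over. Pictures are saved under pics/ and viewed, at most 10 in all, crops included, and the job is handed in when it is done.

Besides the shell and the picture viewer there is one more tool, called as a command line: name --pt "numbers of a row" for each row, then --argument value for the rest. arm_command: Moves the arm, as the interface text tells. Its arguments: {"type":"object","properties":{"motion":{"type":"array","items":{"type":"array","items":{"type":"number"}}},"squeeze":{"type":"number"}},"required":["motion"]}

```bash
ls; mkdir -p pics; python3 - <<'E'
from workcell import arm
import cv2,numpy as np
s=arm.state();print(s['t'],s['eef_pos'],s['tool_rot'],s['opening'],arm.grasp_offset)
for n in ['scene','top']:
    im=arm.read_camera(n);np.save(f'pics/{n}0.npy',im);cv2.imwrite(f'pics/{n}0.png',im[:,:,::-1])
    p=arm.camera_params(n);print(n,{k:np.round(v,3).tolist() for k,v in p.items()})
E
```

```text
pics
0.0 [231.12678425 606.9660247  195.05410553] [ 1.80917803e-01  9.83497886e-01 -8.05481775e-04 -9.04748935e-05] 86.90219710188995 18.700000000000003
scene {'fx': 425.07, 'fy': 425.07, 'cx': 260.297, 'cy': 192.924, 'R': [[0.703, -0.711, -0.009], [-0.444, -0.429, -0.787], [0.556, 0.557, -0.617]], 't': [-394.573, 305.694, 657.0]}
top {'fx': 458.542, 'fy': 458.542, 'cx': 265.876, 'cy': 192.72, 'R': [[-0.026, -1.0, -0.005], [-0.99, 0.027, -0.14], [0.14, 0.002, -0.99]], 't': [-13.416, 567.885, 1011.322]}
```

View pics/scene0.png

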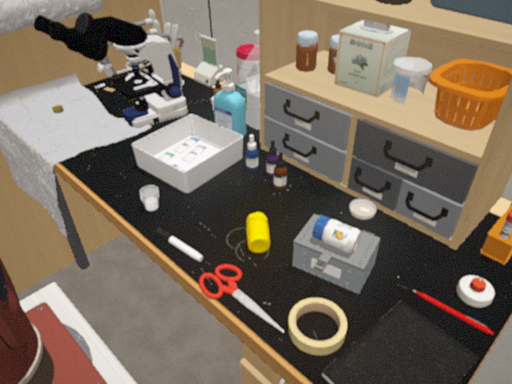

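View pics/top0.png

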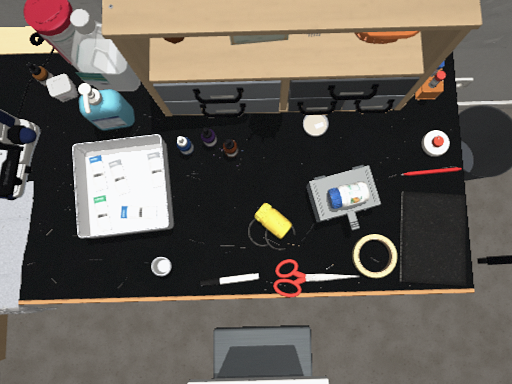

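```bash
cat > h.py <<'E'
import numpy as np, cv2
from workcell import arm
def ray(p,u,v):
    d=np.array([(u-p['cx'])/p['fx'],(v-p['cy'])/p['fy'],1.]); R=np.array(p['R'])
    return -R.T@np.array(p['t']), R.T@d
def onz(p,u,v,z):
    c,d=ray(p,u,v); return c+d*(z-c[2])/d[2]
def tri(a,b):  # a,b=(params,u,v): midpoint and gap
    (c1,d1),(c2,d2)=ray(*a),ray(*b); s=np.linalg.lstsq(np.c_[d1,-d2],c2-c1,rcond=None)[0]
    x,y=c1+s[0]*d1,c2+s[1]*d2; return (x+y)/2,np.linalg.norm(x-y)
def proj(p,X):
    c=np.array(p['R'])@np.asarray(X,float)+np.array(p['t']); return c[0]/c[2]*p['fx']+p['cx'],c[1]/c[2]*p['fy']+p['cy']
E
python3 - <<'E'
from h import *
t=np.load('pics/top0.npy');s=np.load('pics/scene0.npy')
a=cv2.resize(t[140:240,300:400],None,fx=4,fy=4,interpolation=2);b=cv2.resize(s[200:300,285:385],None,fx=4,fy=4,interpolation=2)
cv2.imwrite('pics/crop.png',np.hstack([a,b])[:,:,::-1])
p=arm.camera_params('top')
for n,u,v,z in [('yellow',273,221,22),('cups',161,267,25),('pen',235,281,9),('trayR',172,235,40),('iod',231,149,90),('petri',315,125,8),('tape',375,257,5),('sc',290,280,5),('boxc',343,196,72)]:
    print(n,onz(p,u,v,z).round())
E
```

```text
yellow [503. -43.  22.]
cups [405. 215.  25.]
pen [369.  48.   9.]
trayR [476. 187.  40.]
iod [660.  46.  90.]
petri [ 734. -151.    8.]
tape [ 415. -278.    5.]
sc [368. -79.   5.]
boxc [ 551. -199.   72.]
```

View pics/crop.png

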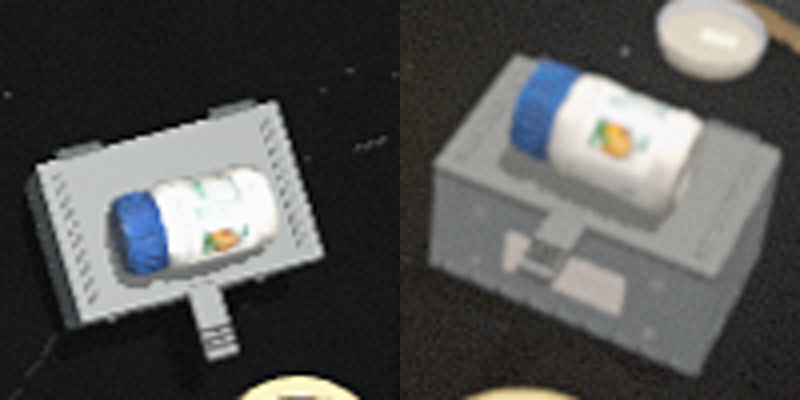

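The crop shows the bottle on the flap. In the top crop the cap is around (140,232), the bottle end is near (275,203), and the box corners are (37,163), (275,100), (325,255) and (75,325). The tab end is near (222,355). The same corners are visible on the right (scene).

```bash
python3 - <<'E'
from h import *
P=arm.camera_params('top');S=arm.camera_params('scene')
T=lambda u,v:(P,300+(u+.5)/4-.5,140+(v+.5)/4-.5)
C=lambda u,v:(S,285+(u-400+.5)/4-.5,200+(v+.5)/4-.5)
pts={'BL':((37,163),(520,58)),'BR':((275,100),(780,152)),'FR':((325,255),(715,275)),'FL':((75,325),(435,165)),'tabend':((222,357),(535,280))}
for n,(a,b) in pts.items():
    x,g=tri(T(*a),C(*b)); print(n,x.round(1),round(g,1), onz(*T(*a),72).round(1),onz(*C(*b),72).round(1))
t=np.load('pics/top0.npy');s=np.load('pics/scene0.npy')
def mask(im,box,ch):
    h=cv2.cvtColor(im,cv2.COLOR_RGB2HSV).astype(int); m=np.zeros(im.shape[:2],np.uint8)
    x0,x1,y0,y1=box; H,Sx,V=[h[y0:y1,x0:x1,i] for i in range(3)]
    blue=(H>95)&(H<130)&(Sx>110); white=(V>185)
    orange=(H<40)&(Sx>60)&(V>80)|((H>=40)&(H<90)&(Sx>40)&(V>100))
    m[y0:y1,x0:x1]=(blue if ch=='b' else blue|white|orange)
    m=cv2.morphologyEx(m,cv2.MORPH_CLOSE,np.ones((5,5)));n,l,st,c=cv2.connectedComponentsWithStats(m);i=1+np.argmax(st[1:,4]);return (l==i),c[i],st[i]
r={}
for ch in 'ba':
    m1,c1,s1=mask(t,(322,376,178,212),ch);m2,c2,s2=mask(s,(308,364,212,258),ch)
    x,g=tri((P,*c1),(S,*c2));print(ch,c1,s1,c2,s2,x.round(1),round(g,1))
E
```

```text
BL [ 589.9 -126.6   69.1] 3.9 [ 588. -125.   72.] [ 588.8 -129.7   72. ]
BR [ 621.2 -260.7   71.2] 2.7 [ 620.1 -259.5   72. ] [ 621.7 -261.9   72. ]
FR [ 533.  -283.    72.4] 2.7 [ 532.2 -282.1   72. ] [ 534.5 -283.7   72. ]
FL [ 500.  -145.2   68.7] 7.2 [ 497.1 -142.4   72. ] [ 500.3 -149.6   72. ]
tabend [ 479.1 -224.7   66.7] 4.0 [ 477.4 -222.2   72. ] [ 476.9 -228.6   72. ]
b [335.23979592 197.77040816] [328 188  14  21 196] [319.78571429 225.75714286] [313 215  17  24 210] [ 543.3 -177.1  100.3] 1.3
a [348.04918033 193.47844566] [ 322  178   54   34 1647] [335.37017167 231.4248927 ] [313 215  47  33 932] [ 552.6 -205.9   98.2] 0.2
```

```bash
cat >> h.py <<'E'
from scipy.spatial.transform import Rotation as Ro
def tool(az,tilt=0):
    """x_tool azimuth az deg when pointing down, then turned by tilt deg about tool y"""
    a=np.radians(az);x=np.array([np.cos(a),np.sin(a),0]);z=np.array([0,0,-1.])
    return Ro.from_matrix(np.c_[x,np.cross(z,x),z])*Ro.from_euler('y',tilt,degrees=True)
def go(pos,R,base=None,grasp=True):
    """motion numbers from the present (or base) TCP pose to grasp point/TCP at pos"""
    s=arm.state()
    p0,R0=base or (s['eef_pos'],Ro.from_quat(s['tool_rot']))
    p=np.array(pos,float)+(R.apply([0,0,arm.grasp_offset]) if grasp else 0)
    rv=np.degrees((R0.inv()*R).as_rotvec()); d=R0.inv().apply(p-p0)/1000
    print('go',rv.round(1).tolist(),d.round(4).tolist(),'steps',round(max(np.linalg.norm(rv)/10.7,np.linalg.norm(d)/.0625),1)); return p,R
E
python3 - <<'E'
from h import *
b=go((470,250,280),tool(130),None,False)
b=go((500,-190,300),tool(105),b,False)
E
```

```text
go [-0.1, 0.0, 29.2] [-0.3503, -0.2488, -0.0845] steps 7.0
go [0.0, 0.0, 25.0] [-0.3563, -0.2598, -0.02] steps 7.1
```

arm_command --pt "0 0 29 -0.35 -0.25 -0.085 0" --pt "0 0 29 -0.35 -0.25 -0.085 0" --pt "0 0 29 -0.35 -0.25 -0.085 0" --pt "0 0 29 -0.35 -0.25 -0.085 0" --pt "0 0 29 -0.35 -0.25 -0.085 0"

```text
t: 0.72
eef_pos: [401.7, 350.2, 256.7]
tool_rot: [0.421, 0.907, -0.0, -0.0]
ft_force: [0.5, -0.5, 0.5]
opening: 86.9
grip_force: 0.0
```

```bash
python3 - <<'E'
from h import *
print(arm.state()['eef_pos'],arm.state()['q'])
go((500,-190,300),tool(105),None,False)
E
```

```text
[401.72998669 350.16764344 256.73058774] [-1.05682332  0.06225348  0.27114848  1.66732027 -0.01698839  1.41454568
 -0.08268988]
go [-0.0, -0.0, 25.2] [-0.4762, -0.2732, -0.0432] steps 8.8
```

arm_command --pt "0 0 4 -0.06 -0.035 -0.01 0" --pt "0 0 10 -0.15 -0.085 -0.03 0" --pt "0 0 16 -0.25 -0.143 -0.04 0" --pt "0 0 20 -0.35 -0.2 -0.043 0" --pt "0 0 25 -0.47 -0.27 -0.043 0"

```text
t: 1.35
eef_pos: [456.8, 45.0, 291.2]
tool_rot: [0.609, 0.793, 0.0, -0.0]
ft_force: [1.3, 1.3, -0.3]
opening: 87.3
grip_force: 0.0
```

```bash
python3 - <<'E'
from h import *
print(arm.state()['q'])
go((500,-190,300),tool(105),None,False)
E
```

```text
[-0.79451876 -0.1449891   0.53930154  1.77075713  0.07401457  1.49519483
 -0.00345013]
go [0.0, -0.0, 0.0] [-0.2382, -0.0191, -0.0089] steps 3.8
```

arm_command --pt "0 0 0 -0.06 -0.005 -0.002 0" --pt "0 0 0 -0.12 -0.01 -0.004 0" --pt "0 0 0 -0.18 -0.015 -0.007 0" --pt "0 0 0 -0.238 -0.019 -0.009 0" --pt "0 0 0 -0.238 -0.019 -0.009 0"

```text
t: 1.98
eef_pos: [499.8, -192.6, 300.0]
tool_rot: [0.611, 0.792, -0.001, 0.001]
ft_force: [-0.2, 0.2, -0.4]
opening: 86.9
grip_force: 0.0
```

```bash
python3 - <<'E'
from h import *
W=arm.camera_params('wrist');im=arm.read_camera('wrist');np.save('pics/w1.npy',im);np.save('pics/w1p.npy',W,allow_pickle=True)
cv2.imwrite('pics/w1.png',im[:,:,::-1])
s=arm.state();print(s['q'].round(2),s['eef_pos'],-np.array(W['R']).T@W['t'],np.array(W['R']).round(2))
E
```

```text
[-0.58  0.05  0.91  1.61 -0.04  1.5   0.59] [ 500.0976509  -189.75332145  299.73201119] [ 482.33285173 -122.74716825  488.0546817 ] [[ 0.97  0.25 -0.  ]
 [ 0.24 -0.93  0.26]
 [ 0.07 -0.26 -0.96]]
```

View pics/w1.png

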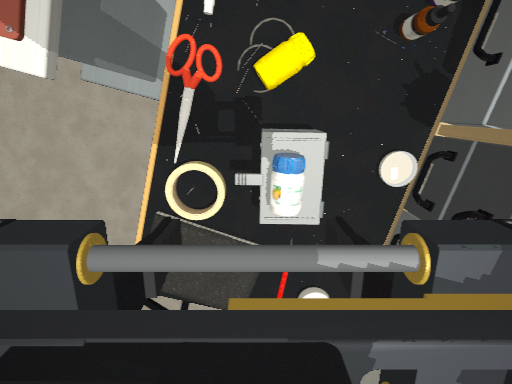

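The wrist view shows the bottle with its cap at (289,163) and its base at (286,215). The box corners are near (262,130), (326,131), (320,224) and (260,223), and the tab end is at (236,180).

```bash
python3 - <<'E'
from h import *
w=np.load('pics/w1.npy');W=np.load('pics/w1p.npy',allow_pickle=True).item();s=np.load('pics/scene0.npy');S=arm.camera_params('scene')
t=np.load('pics/top0.npy');P=arm.camera_params('top')
def mask(im,box,thr):
    h=cv2.cvtColor(im,cv2.COLOR_RGB2HSV).astype(int);x0,x1,y0,y1=box
    H,Sx,V=[h[y0:y1,x0:x1,i] for i in range(3)]
    m=((Sx>70)&(V>60)|(V>thr)).astype(np.uint8);m=cv2.morphologyEx(m,cv2.MORPH_OPEN,np.ones((3,3)));m=cv2.morphologyEx(cv2.copyMakeBorder(m,9,9,9,9,0),cv2.MORPH_CLOSE,np.ones((7,7)))
    n,l,st,c=cv2.connectedComponentsWithStats(m);i=1+np.argmax(st[1:,4])
    cn=cv2.findContours((l==i).astype(np.uint8),0,1)[0][0]
    r=cv2.minAreaRect(cn);return np.array(r[0])+[x0-9,y0-9],cv2.boxPoints(r)+[x0-9,y0-9],r,st[i]
R={}
for n,im,b,thr in [('w',w,(268,312,148,220),215),('s',s,(308,364,212,258),200),('t',t,(322,376,178,212),222)]:
    R[n]=mask(im,b,thr);print(n,R[n][0],R[n][2][1:],R[n][3])
Q={'w':W,'s':S,'t':P}
for a,b in ['ws','ts','wt']: print(a,b,*tri((Q[a],*R[a][0]),(Q[b],*R[b][0])))
# axis from wrist/top at z 94.5
for n in 'wt':
    bp=R[n][1];e=[np.linalg.norm(bp[i]-bp[(i+1)%4]) for i in range(2)];i=0 if e[0]<e[1] else 1
    m=[(bp[i]+bp[(i+1)%4])/2,(bp[(i+2)%4]+bp[(i+3)%4])/2];A,B=[onz(Q[n],*x,94.5) for x in m];d=A-B
    print(n,A.round(1),B.round(1),np.linalg.norm(d),np.degrees(np.arctan2(d[1],d[0])))
g=cv2.cvtColor(w,cv2.COLOR_RGB2HSV).astype(int)
m=((g[:,:,1]<50)&(g[:,:,2]>110)).astype(np.uint8)[120:235,230:335]
m=cv2.morphologyEx(m,cv2.MORPH_OPEN,np.ones((9,9)));cn=max(cv2.findContours(cv2.morphologyEx(m,cv2.MORPH_CLOSE,np.ones((25,25))),0,1)[0],key=cv2.contourArea)
q=cv2.approxPolyDP(cv2.convexHull(cn),6,True)[:,0]+[230,120];print(q.tolist())
for u,v in q: print(onz(W,u,v,72).round(1))
print('tab',onz(W,236,180,70))
for u,v in [(262,130),(326,131),(320,224),(260,223)]:print(onz(W,u,v,72).round(1))
E
```

```text
w [290.62430954 181.63812256] ((38.735862731933594, 69.32510375976562), 3.012787342071533) [  12    9   41   69 2095]
s [334.67586517 232.20954132] ((44.470863342285156, 24.682247161865234), 23.428691864013672) [ 14  12  47  31 888]
t [349.08145905 194.51966476] ((20.83698081970215, 38.90069580078125), 77.00537872314453) [ 16  14  40  26 686]
w s [ 557.01106675 -202.69566033   91.30581971] 1.551705251251135
t s [ 549.63201308 -207.30801579   99.28590877] 1.6359985923729978
w t [ 544.00950276 -193.87607968  156.0656941 ] 7.90056092437793
w [ 545.6 -155.8   94.5] [ 569.2 -252.5   94.5] 99.51303429577408 103.70565424899064
t [ 559.3 -250.4   94.5] [ 542.4 -167.3   94.5] 84.79475812365672 -78.4809687721476
[[319, 120], [334, 133], [334, 216], [319, 234], [260, 234], [230, 174], [262, 120]]
[ 574.2 -112.3   72. ]
[ 600.2 -124.    72. ]
[ 640.6 -242.1   72. ]
[ 627.7 -276.1   72. ]
[ 539.3 -299.3   72. ]
[ 472.1 -218.7   72. ]
[ 497.3 -132.5   72. ]
tab [ 482.72415003 -225.69094099   70.        ]
[ 500.9 -145.7   72. ]
[ 588.4 -124.2   72. ]
[ 624.  -259.9   72. ]
[ 534.5 -281.7   72. ]
```

```bash
python3 - <<'E'
from h import *
w=np.load('pics/w1.npy');W=np.load('pics/w1p.npy',allow_pickle=True).item();S=arm.camera_params('scene')
h=cv2.cvtColor(w,cv2.COLOR_RGB2HSV).astype(int)
print('flap V',h[140,270],h[215,312],'bottle',h[180,282],h[190,295],h[212,287],'cap',h[163,289])
for thr in (222,232,240):
    m=np.zeros(w.shape[:2],np.uint8);m[145:222,266:314]=((h[...,1]>110)&(h[...,2]>60)|(h[...,2]>thr))[145:222,266:314]
    m=cv2.morphologyEx(m,cv2.MORPH_OPEN,np.ones((3,3)));n,l,st,c=cv2.connectedComponentsWithStats(cv2.morphologyEx(m,cv2.MORPH_CLOSE,np.ones((5,5))))
    i=1+np.argmax(st[1:,4]);r=cv2.minAreaRect(cv2.findContours((l==i).astype(np.uint8),0,1)[0][0]);print(thr,st[i],r)
    bp=cv2.boxPoints(r);e=[np.linalg.norm(bp[k]-bp[k+1]) for k in range(2)];k=int(e[0]>e[1]);A=onz(W,*(bp[k]+bp[k+1])/2,94.5);B=onz(W,*(bp[(k+2)%4]+bp[(k+3)%4])/2,94.5);d=A-B
    print(A.round(1),B.round(1),((A+B)/2).round(1),np.linalg.norm(d),np.degrees(np.arctan2(d[1],d[0])),tri((W,*r[0]),(S,334.7,232.2)))
E
```

```text
flap V [ 45  10 157] [ 43  11 211] bottle [  0   0 255] [ 72   5 255] [  0   0 255] cap [104 165 226]
222 [ 271  156   34   61 1736] ((287.7131042480469, 186.34426879882812), (32.086036682128906, 59.51153564453125), 2.935673952102661)
[ 545.1 -169.4   94.5] [ 565.4 -253.2   94.5] [ 555.3 -211.3   94.5] 86.16865937911567 103.64186808957987 (array([ 552.38923497, -207.50257317,   98.20947298]), np.float64(5.072668357973805))
232 [ 271  156   34   60 1645] ((287.6521301269531, 185.95762634277344), (31.860198974609375, 58.776573181152344), 2.862405300140381)
[ 544.9 -169.5   94.5] [ 565.1 -252.1   94.5] [ 555.  -210.8   94.5] 85.04483276577511 103.70868561431907 (array([ 552.39046121, -207.22991648,   97.94342802]), np.float64(4.5700385935833125))
240 [ 272  156   33   60 1598] ((287.969970703125, 185.73095703125), (31.18584442138672, 58.9093017578125), 1.3971810340881348)
[ 544.2 -169.2   94.5] [ 566.5 -251.5   94.5] [ 555.4 -210.3   94.5] 85.27183462041664 105.14470812229084 (array([ 552.83421046, -206.933027  ,   97.43928015]), np.float64(4.526250666402148))
```

```bash
python3 - <<'E'
from h import *
R=tool(103.5,-30)
g=np.array([553,-208.5,97.5])
b=go(g-90*R.apply([0,0,1]),R); go(g,R,b)
E
```

```text
go [0.3, -30.0, 1.4] [0.004, 0.0474, 0.1404] steps 2.8
go [0.0, 0.0, 0.0] [-0.0, -0.0, 0.09] steps 1.4
```

arm_command --pt "0 -10 0.5 0.001 0.016 0.047 0" --pt "0 -20 1 0.003 0.032 0.094 0" --pt "0.3 -30 1.4 0.004 0.047 0.14 0" --pt "0.3 -30 1.4 0.004 0.047 0.14 0"

```text
t: 2.52
eef_pos: [543.1, -165.7, 155.3]
tool_rot: [0.592, 0.763, -0.162, 0.203]
ft_force: [0.9, 0.2, 0.4]
opening: 87.4
grip_force: 0.0
```

```bash
python3 - <<'E'
from h import *
R=tool(103.5,-30)
print(arm.state()['q'].round(2))
go(np.array([553,-208.5,97.5]),R)
E
```

```text
[-0.8   0.1   0.7   1.98  0.52  1.08 -0.11]
go [0.1, 0.1, 0.9] [-0.0091, -0.0006, 0.0907] steps 1.5
```

arm_command --pt "0 0 0 0 0 0 0" --pt "0 0 0 0 0 0 0"

```text
t: 2.78
eef_pos: [545.6, -172.3, 161.5]
tool_rot: [0.598, 0.759, -0.158, 0.204]
ft_force: [-0.3, 0.7, 0.9]
opening: 86.9
grip_force: 0.0
```

```bash
python3 - <<'E'
from h import *
R=tool(103.5,-30)
print(arm.state()['eef_pos'].round(1))
go(np.array([553,-208.5,97.5]),R)
E
```

```text
[ 545.6 -172.3  161.5]
go [0.3, -0.1, 0.0] [-0.0001, -0.0017, 0.0926] steps 1.5
```

arm_command --pt "0 0 0 0 -0.002 0.04 0" --pt "0 0 0 0 -0.002 0.07 0" --pt "0 0 0 0 -0.002 0.092 0" --pt "0 0 0 0 -0.002 0.092 0" --pt "0 0 0 0 -0.002 0.092 0"

```text
t: 3.4
eef_pos: [554.8, -216.8, 81.8]
tool_rot: [0.597, 0.759, -0.159, 0.204]
ft_force: [0.4, -0.5, 0.1]
opening: 87.3
grip_force: 0.0
```

arm_command --pt "0 0 0 0 0 0 0.3" --pt "0 0 0 0 0 0 0.45" --pt "0 0 0 0 0 0 0.7" --pt "0 0 0 0 0 0 0.8" --pt "0 0 0 0 0 0 0.8" --squeeze 20

```text
t: 4.03
eef_pos: [554.1, -216.6, 80.4]
tool_rot: [0.596, 0.76, -0.159, 0.204]
ft_force: [-0.5, 0.2, 0.3]
opening: 45.3
grip_force: 0.2
```

```bash
python3 - <<'E'
from h import *
s=arm.state();print(s['eef_pos'].round(1),s['q'].round(2),s['opening'],s['grip_force'],s['ft_force'])
ims=[]
for n,(x0,x1,y0,y1) in [('scene',(260,410,150,300)),('top',(270,420,110,260))]:
    ims.append(cv2.resize(arm.read_camera(n)[y0:y1,x0:x1],(400,400)))
cv2.imwrite('pics/g1.png',np.hstack(ims)[:,:,::-1])
E
```

```text
[ 554.1 -216.6   80.4] [-0.7   0.25  0.74  2.03  0.46  0.84 -0.04] 45.32799732481674 0.20696240706456592 [-0.45839014  0.23524315  0.34305533]
```

View pics/g1.png

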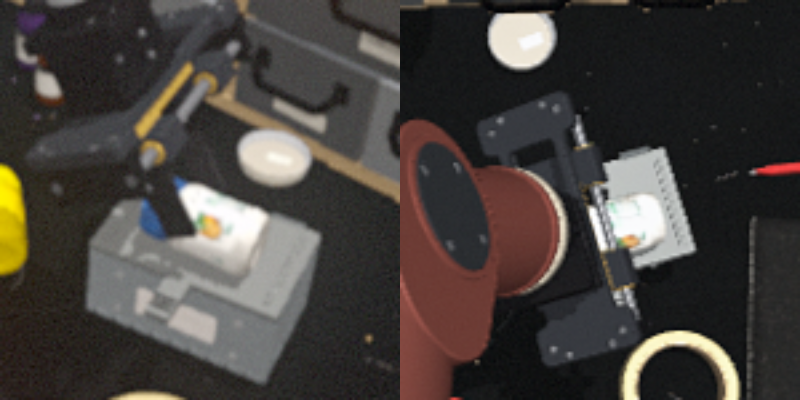

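The image shows the fingers straddling the bottle near its middle, with an opening of 45.3, so contact is just starting. I'll firm up the grip and lift.

arm_command --pt "0 0 0 0 0 0 1" --pt "0 0 0 0 0 0 1" --pt "0 0 0 0 0 0 1" --squeeze 20

```text
t: 4.5
eef_pos: [554.0, -216.7, 80.3]
tool_rot: [0.597, 0.76, -0.159, 0.204]
ft_force: [-0.2, -0.0, -0.9]
opening: 39.3
grip_force: 17.3
```

arm_command --pt "0 0 0 0.012 0 -0.02 1" --pt "0 0 0 0.025 0 -0.043 1" --pt "0 0 0 0.05 0 -0.087 1" --pt "0 0 0 0.075 0 -0.13 1" --pt "0 0 0 0.075 0 -0.13 1"

```text
t: 5.12
eef_pos: [524.5, -86.3, 156.8]
tool_rot: [0.595, 0.761, -0.157, 0.205]
ft_force: [-0.1, -0.4, -1.5]
opening: 39.1
grip_force: 18.9
```

```bash
python3 - <<'E'
from h import *
s=arm.state();print(s['eef_pos'].round(1),s['q'].round(2),s['opening'],s['grip_force'],s['ft_force'])
b=None
for az,ti,p in [(80,0,(560,-150,250)),(55,20,(560,-90,250)),(35,45,(560,0,230)),(25,60,(560,80,180))]: b=go(p,tool(az,ti),b)
E
```

```text
[524.5 -86.3 156.8] [-0.94  0.07  0.66  2.    0.53  1.16 -0.27] 39.125485707099386 18.920501691754907 [-0.09984228 -0.3940029  -1.52105332]
go [6.5, 29.4, 23.4] [-0.0981, 0.0193, -0.0294] steps 3.6
go [-4.4, 19.7, 24.7] [0.0649, -0.0077, -0.0011] steps 3.0
go [-10.8, 24.7, 17.0] [0.0696, -0.0471, 0.042] steps 3.0
go [-8.0, 15.0, 6.1] [0.0018, -0.0627, 0.067] steps 1.7
```

arm_command --pt "1.6 7.4 6 -0.025 0.005 -0.012 1" --pt "3.3 14.7 12 -0.05 0.01 -0.025 1" --pt "5 22 18 -0.075 0.015 -0.03 1" --pt "6.5 29.4 23.4 -0.098 0.019 -0.03 1" --pt "6.5 29.4 23.4 -0.098 0.019 -0.03 1"

```text
t: 5.75
eef_pos: [557.5, -161.0, 231.3]
tool_rot: [0.771, 0.636, -0.002, 0.001]
ft_force: [-0.3, -1.4, -1.7]
opening: 39.5
grip_force: 18.9
```

```bash
python3 - <<'E'
from h import *
s=arm.state();print(s['eef_pos'].round(1),s['q'].round(2),s['opening'],s['grip_force'],s['ft_force'])
b=None
for az,ti,p in [(55,20,(560,-90,250)),(35,45,(560,0,230)),(25,60,(560,80,180))]: b=go(p,tool(az,ti),b)
E
```

```text
[ 557.5 -161.   231.3] [-0.55  0.23  0.89  1.62 -0.17  1.38  0.17] 39.47761000144103 18.93505955929868 [-0.30204031 -1.37171068 -1.69652416]
go [-4.2, 20.0, 23.8] [0.076, -0.0084, -0.0015] steps 2.9
go [-10.8, 24.7, 17.0] [0.0696, -0.0471, 0.042] steps 3.0
go [-8.0, 15.0, 6.1] [0.0018, -0.0627, 0.067] steps 1.7
```

arm_command --pt "-1.4 6.7 8 0.025 -0.003 -0.001 1" --pt "-2.8 13.4 16 0.05 -0.006 -0.001 1" --pt "-4.2 20 23.8 0.076 -0.008 -0.001 1" --pt "-4.2 20 23.8 0.076 -0.008 -0.001 1"

```text
t: 6.25
eef_pos: [562.1, -77.6, 230.3]
tool_rot: [0.871, 0.46, 0.153, -0.083]
ft_force: [-0.4, 0.5, -1.0]
opening: 39.8
grip_force: 19.0
```

arm_command --pt "-3.6 8 5.7 0.023 -0.015 0.014 1" --pt "-7.2 16 11.4 0.046 -0.031 0.028 1" --pt "-10.8 24.7 17 0.07 -0.047 0.042 1" --pt "-10.8 24.7 17 0.07 -0.047 0.042 1"

```text
t: 6.75
eef_pos: [564.9, 18.6, 210.8]
tool_rot: [0.88, 0.285, 0.361, -0.12]
ft_force: [0.1, -0.0, -0.4]
opening: 39.7
grip_force: 17.4
```

```bash
python3 - <<'E'
from h import *
s=arm.state();print(s['eef_pos'].round(1),s['q'].round(2),s['opening'],s['grip_force'],s['ft_force'])
b=None
for az,ti,p in [(25,60,(560,80,160))]: b=go(p,tool(az,ti),b)
E
```

```text
[564.9  18.6 210.8] [-0.62 -0.33  0.8   2.25 -0.55  0.65 -0.37] 39.6999611576 17.44319303543307 [ 0.10883849 -0.03475369 -0.41459678]
go [-9.0, 15.2, 6.5] [-0.0084, -0.0491, 0.0767] steps 1.8
```

```bash
python3 - <<'E'
from h import *
b=go((580,75,150),tool(42,60)); go((580,75,48),tool(42,60),b)
E
```

```text
go [4.5, 15.2, -3.9] [-0.0059, -0.038, 0.0933] steps 1.6
go [0.0, 0.0, 0.0] [-0.0883, 0.0, 0.051] steps 1.6
```

arm_command --pt "2.2 7.6 -2 -0.003 -0.019 0.047 1" --pt "4.5 15.2 -3.9 -0.006 -0.038 0.093 1" --pt "4.5 15.2 -3.9 -0.006 -0.038 0.093 1" --pt "4.5 15.2 -3.9 -0.006 -0.038 0.093 1" --pt "4.5 15.2 -3.9 -0.006 -0.038 0.093 1"

```text
t: 7.38
eef_pos: [591.4, 84.9, 168.7]
tool_rot: [0.812, 0.31, 0.464, -0.171]
ft_force: [0.3, -0.8, -1.1]
opening: 39.6
grip_force: 17.5
```

```bash
python3 - <<'E'
from h import *
s=arm.state();print(s['eef_pos'].round(1),s['q'].round(2),s['opening'],s['grip_force'],s['ft_force'])
go((580,75,150),tool(42,60));go((580,75,48),tool(42,60))
ims=[]
for n,(x0,x1,y0,y1) in [('scene',(190,390,80,280)),('top',(140,340,80,280))]:
    im=arm.read_camera(n);np.save(f'pics/{n}2.npy',im);ims.append(cv2.resize(im[y0:y1,x0:x1],(400,400)))
cv2.imwrite('pics/g2.png',np.hstack(ims)[:,:,::-1])
E
```

```text
[591.4  84.9 168.7] [-1.18 -0.38  1.38  2.39 -1.21  0.49  0.48] 39.57797964767766 17.500732097541913 [ 0.29290341 -0.83014377 -1.14332068]
go [0.8, 0.8, 0.2] [-0.0235, -0.0005, 0.0153] steps 0.4
go [0.8, 0.8, 0.2] [-0.1111, -0.0015, 0.0675] steps 2.1
```

View pics/g2.png

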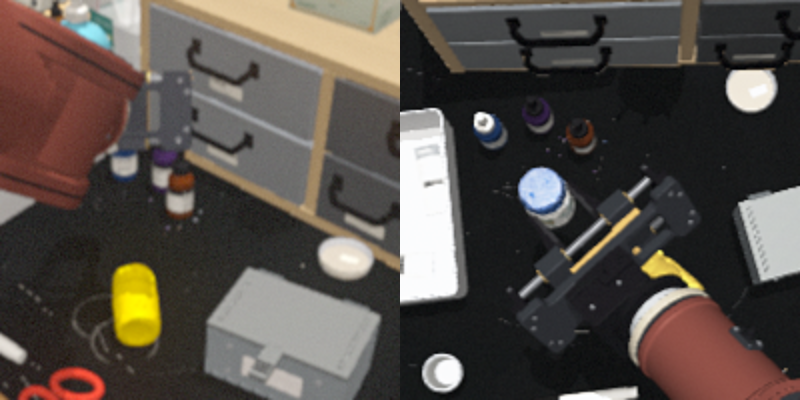

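The bottle is upright in the gripper at about (545,190) in the top crop, clear of the droppers. Some joints are at their limits, so I'll try lowering.

arm_command --pt "0 0 0 -0.017 0 0.011 1" --pt "0 0 0 -0.034 0 0.021 1" --pt "0.8 0.8 0.2 -0.052 0 0.032 1" --pt "0.8 0.8 0.2 -0.052 0 0.032 1" --pt "0.8 0.8 0.2 -0.052 0 0.032 1"

```text
t: 8.1
eef_pos: [585.3, 86.2, 157.7]
tool_rot: [0.819, 0.311, 0.45, -0.171]
ft_force: [1.1, -0.7, -1.4]
opening: 39.3
grip_force: 17.5
```

```bash
python3 - <<'E'
from h import *
s=arm.state();print(s['eef_pos'].round(1),s['q'].round(2),s['opening'],s['grip_force'],s['ft_force'])
go((580,75,48),tool(42,60))
# bottle axis: rough body pose in tool frame
E
```

```text
[585.3  86.2 157.7] [-1.19 -0.38  1.38  2.4  -1.16  0.48  0.43] 39.33814141349888 17.491543900687248 [ 1.11353491 -0.66391263 -1.41221548]
go [0.3, 2.4, -0.2] [-0.098, 0.0048, 0.0678] steps 1.9
```

```bash
python3 - <<'E'
from h import *
b=go((640,20,210),tool(30,60)); b=go((655,-50,180),tool(15,60),b);b=go((655,-50,48),tool(15,60),b)
P=arm.camera_params('top')
print([onz(P,u,v,z).round() for u,v,z in [(270,145,0),(209,137,95),(185,144,95),(265,112,0),(300,113,0)]])
E
```

```text
go [-9.9, 2.4, 6.0] [0.0431, 0.0891, -0.0122] steps 1.6
go [-13.0, 0.0, 7.5] [-0.0373, 0.0723, -0.0045] steps 1.4
go [0.0, 0.0, 0.0] [-0.1143, 0.0, 0.066] steps 2.1
[array([689., -41.,  -0.]), array([687.,  94.,  95.]), array([673., 147.,  95.]), array([772., -31.,   0.]), array([ 767., -117.,    0.])]
```

arm_command --pt "-3 1 2 0.014 0.03 -0.004 1" --pt "-6 2 4 0.028 0.06 -0.008 1" --pt "-9.9 2.4 6 0.043 0.089 -0.012 1" --pt "-9.9 2.4 6 0.043 0.089 -0.012 1" --pt "-9.9 2.4 6 0.043 0.089 -0.012 1"

```text
t: 8.72
eef_pos: [653.6, 28.6, 200.2]
tool_rot: [0.836, 0.225, 0.483, -0.13]
ft_force: [0.6, -0.5, -0.8]
opening: 39.3
grip_force: 17.5
```

```bash
python3 - <<'E'
from h import *
s=arm.state();print(s['eef_pos'].round(1),s['q'].round(2),s['opening'],s['grip_force'],s['ft_force'])
b=go((655,-50,180),tool(15,60));b=go((655,-50,48),tool(15,60),b)
E
```

```text
[653.6  28.6 200.2] [-1.18 -0.37  1.35  2.33 -1.28  0.36  0.39] 39.27484631869452 17.502663728082553 [ 0.56131686 -0.54661612 -0.83362344]
go [-13.1, -0.0, 7.5] [-0.0368, 0.0729, -0.0048] steps 1.4
go [0.0, 0.0, 0.0] [-0.1143, 0.0, 0.066] steps 2.1
```

arm_command --pt "-4 0 2.5 -0.012 0.024 -0.002 1" --pt "-8 0 5 -0.024 0.048 -0.003 1" --pt "-13 0 7.5 -0.037 0.073 -0.005 1" --pt "-13 0 7.5 -0.037 0.073 -0.005 1" --pt "-13 0 7.5 -0.037 0.073 -0.005 1"

```text
t: 9.35
eef_pos: [667.8, -52.9, 187.1]
tool_rot: [0.866, 0.12, 0.481, -0.072]
ft_force: [0.3, -0.2, -0.6]
opening: 39.4
grip_force: 17.5
```

```bash
python3 - <<'E'
from h import *
s=arm.state();print(s['eef_pos'].round(1),s['q'].round(2),s['opening'],s['grip_force'],s['ft_force'])
b=go((655,-50,180),tool(15,60));b=go((655,-50,48),tool(15,60),b)
E
```

```text
[667.8 -52.9 187.1] [-1.12 -0.38  1.31  2.35 -1.5   0.16  0.47] 39.4412891966534 17.49344757059589 [ 0.25655851 -0.15041398 -0.60505958]
go [-1.1, 1.8, 0.1] [-0.0116, -0.0059, 0.0126] steps 0.3
go [0.0, 0.0, 0.0] [-0.1143, 0.0, 0.066] steps 2.1
```

```bash
cat > fit.py <<'E'
from h import *
from scipy.optimize import least_squares
import itertools
D=[([-1.306,.333,.04,1.465,-.013,1.343,-.059],[231.3,607.4,195.9],[.1809,.9835,-.0008,0]),
([-1.0568,.0623,.2711,1.6673,-.017,1.4145,-.0827],[401.7,350.2,256.7],[.421,.907,0,0]),
([-.7945,-.145,.5393,1.7708,.074,1.4952,-.0035],[456.8,45,291.2],[.609,.793,0,0]),
([-.58,.05,.91,1.61,-.04,1.5,.59],[500,-189.8,299.7],[.611,.792,-.001,.001]),
([-.7,.25,.74,2.03,.46,.84,-.04],[554.1,-216.6,80.4],[.596,.76,-.159,.204]),
([-.94,.07,.66,2.,.53,1.16,-.27],[524.5,-86.3,156.8],[.595,.761,-.157,.205]),
([-.55,.23,.89,1.62,-.17,1.38,.17],[557.5,-161,231.3],[.771,.636,-.002,.001]),
([-.62,-.33,.8,2.25,-.55,.65,-.37],[564.9,18.6,210.8],[.88,.285,.361,-.12]),
([-1.18,-.38,1.38,2.39,-1.21,.49,.48],[591.4,84.9,168.7],[.812,.31,.464,-.171]),
([-1.18,-.37,1.35,2.33,-1.28,.36,.39],[653.6,28.6,200.2],[.836,.225,.483,-.13]),
([-1.12,-.38,1.31,2.35,-1.5,.16,.47],[667.8,-52.9,187.1],[.866,.12,.481,-.072])]
def fk(q,k,sg):
    R=Ro.from_euler('z',k[0]);p=np.array([k[8],k[9],0.])
    axes='zyzyzyz';L={1:k[1],2:k[2],3:k[3],4:k[4],5:k[5],6:k[6]}
    out=[]
    for i in range(7):
        R=R*Ro.from_euler(axes[i],sg[i]*q[i])
        if i==0:p=p+R.apply([k[10],0,k[1]])
        if i==2:p=p+R.apply([k[11],0,k[2]]);out.append(p)
        if i==4:p=p+R.apply([k[12],0,k[3]]);out.append(p)
        if i==6:p=p+R.apply([0,0,k[4]])
        if i==3:p=p+R.apply([k[5],0,0])
        if i==5:p=p+R.apply([k[6],0,0])
    return p,R*Ro.from_euler('z',k[7]),out
def res(k,sg):
    r=[]
    for q,p,o in D:
        P,R,_=fk(q,k,sg);r+=list((P-p)/5)+list((R.inv()*Ro.from_quat(o)).as_rotvec()/.01)
    return np.array(r)
if __name__=='__main__':
    best=None
    for s in itertools.product([1,-1],repeat=4):
      sg=[s[0],1,s[1],1,s[2],1,s[3]]
      for a in (0,1.57,3.14,-1.57):
        f=least_squares(lambda k:res(k,sg),[0,300,400,400,250,0,0,a,0,0,0,0,0],loss='soft_l1',max_nfev=60)
        if best is None or f.cost<best[0]: best=(f.cost,f.x,sg)
    print(best[0],best[1].round(3).tolist(),best[2]);print(abs(res(best[1],best[2]).reshape(-1,6)).max(0).round(1))
    np.save('fk.npy',np.array([best[1],list(best[2])+[0]*6],dtype=float))
E
time timeout 300 python3 fit.py
```

```text
17.264977994303194 [-0.006, 263.628, 517.421, 530.285, 410.582, 39.116, 4.12, -174.363, 28.591, -16.005, -22.04, -5.866, -10.026] [-1, 1, -1, 1, -1, 1, -1]
[3.9 1.7 1.8 1.1 0.6 0.9]
real	2m33.224s
user	2m33.578s
sys	0m0.160s
```

```bash
cat > ik.py <<'E'
from fit import *
K=np.load('fk.npy');K,sg=K[0],K[1][:7]
lo=np.array([-2.58,-.38,-1.3,.25,-1.5,.08,-2.65]);hi=np.array([2.58,2.09,1.39,2.4,4.64,2.09,2.65])
def ik(q0,pos,R,reg=.02,grasp=True):
    p=np.array(pos,float)+(R.apply([0,0,arm.grasp_offset]) if grasp else 0)
    def f(q):
        P,Rq,_=fk(q,K,sg);return np.r_[(P-p)/100,(Rq.inv()*R).as_rotvec()*3,reg*(q-q0)]
    s=least_squares(f,np.clip(q0,lo+.01,hi-.01),bounds=(lo,hi),max_nfev=40);P,Rq,o=fk(s.x,K,sg)
    print('ik',s.x.round(2).tolist(),'err',round(np.linalg.norm(P-p),1),round(np.degrees((Rq.inv()*R).magnitude()),1),'wrist',o[-1].round());return s.x
E
timeout 100 python3 - <<'E'
from ik import *
q=arm.state()['q'];b=None
for az,ti,p in [(50,45,(600,0,230)),(75,50,(580,40,200)),(95,60,(570,70,150)),(95,60,(570,70,48))]:
    q=ik(q,p,tool(az,ti));b=go(p,tool(az,ti),b)
E
```

```text
ik [-1.21, -0.38, 1.39, 2.08, -0.44, 0.8, -0.2] err 2.1 0.5 wrist [ 422. -211.  509.]
go [26.4, -13.0, -21.6] [0.0037, -0.0772, -0.049] steps 3.4
ik [-1.24, -0.38, 1.39, 2.1, -0.48, 0.93, 0.11] err 42.1 10.0 wrist [ 424. -194.  501.]
go [18.4, 4.9, -16.9] [-0.008, -0.0471, 0.0328] steps 2.4
ik [-1.27, -0.38, 1.39, 2.14, -0.51, 0.98, 0.34] err 91.8 22.3 wrist [ 417. -171.  479.]
go [16.4, 9.9, -11.5] [-0.0187, -0.023, 0.0513] steps 2.1
ik [-0.15, 0.83, 0.69, 1.74, -1.22, 1.76, 1.12] err 0.0 0.0 wrist [ 601. -270.  241.]
go [0.0, 0.0, 0.0] [-0.0883, 0.0, 0.051] steps 1.6
```

```bash
cat >> ik.py <<'E'
from scipy.spatial.transform import Slerp
def jac(q):
    P,R,_=fk(q,K,sg);J=np.zeros((6,7))
    for i in range(7):
        d=np.array(q,float);d[i]+=1e-4;P2,R2,_=fk(d,K,sg);J[:3,i]=(P2-P)/1e-1;J[3:,i]=(R2*R.inv()).as_rotvec()/1e-4
    return P,R,J
def sim(q,wps,n=12):
    """min-norm resolved-rate follow of grasp-point waypoints, like the controller seems to do"""
    P,R,_=fk(q,K,sg)
    for az,ti,pos in wps:
        R1=tool(az,ti);p1=np.array(pos,float)+R1.apply([0,0,arm.grasp_offset]);sl=Slerp([0,1],Ro.concatenate([R,R1]))
        for a in np.linspace(1/n,1,n):
            for _ in range(2):
                Pc,Rc,J=jac(q);e=np.r_[(P+(p1-P)*a-Pc)/1000,(sl(a)*Rc.inv()).as_rotvec()]
                q=np.clip(q+J.T@np.linalg.solve(J@J.T+1e-4*np.eye(6),e),lo,hi)
        Pc,Rc,_=fk(q,K,sg);print(az,ti,pos,q.round(2).tolist(),'err',round(np.linalg.norm(Pc-p1),1),round(np.degrees((Rc.inv()*R1).magnitude()),1))
        P,R=p1,R1
    return q
E
timeout 200 python3 - <<'E'
from ik import *
q=arm.state()['q']
sim(q,[(60,20,(600,-60,250)),(80,0,(560,-130,250)),(95,30,(560,-60,220)),(95,60,(570,70,150)),(95,60,(570,70,48))])
print()
sim(q,[(60,20,(600,-60,250)),(90,0,(560,-130,250)),(100,30,(580,-60,220)),(105,60,(600,40,150)),(105,60,(600,40,48))])
E
```

```text
60 20 (600, -60, 250) [-0.73, 0.17, 1.1, 1.74, -0.52, 1.3, -0.03] err 0.0 0.0
80 0 (560, -130, 250) [-0.8, 0.2, 1.1, 1.68, -0.18, 1.38, 0.15] err 0.0 0.0
95 30 (560, -60, 220) [-0.38, 0.4, 0.95, 1.65, -0.72, 1.63, 0.77] err 0.0 0.0
95 60 (570, 70, 150) [-0.17, 0.66, 0.71, 1.73, -1.15, 1.81, 0.98] err 0.0 0.0
95 60 (570, 70, 48) [-0.12, 0.82, 0.66, 1.74, -1.2, 1.74, 1.11] err 0.0 0.0

60 20 (600, -60, 250) [-0.73, 0.17, 1.1, 1.74, -0.52, 1.3, -0.03] err 0.0 0.0
90 0 (560, -130, 250) [-0.78, 0.19, 1.08, 1.67, -0.17, 1.38, 0.32] err 0.0 0.0
100 30 (580, -60, 220) [-0.34, 0.46, 0.91, 1.57, -0.73, 1.68, 0.83] err 0.0 0.0
105 60 (600, 40, 150) [-0.09, 0.78, 0.66, 1.5, -1.08, 1.94, 1.01] err 0.0 0.0
105 60 (600, 40, 48) [-0.07, 0.92, 0.62, 1.51, -1.11, 1.86, 1.12] err 0.0 0.0
```

```bash
timeout 200 python3 - <<'E'
from ik import *
q=arm.state()['q']
w=[(60,20,(600,-60,250)),(80,0,(560,-130,250)),(95,30,(550,-60,220)),(95,60,(535,90,150)),(95,60,(535,90,50))]
sim(q,w);b=None
for az,ti,p in w: b=go(p,tool(az,ti),b)
E
```

```text
60 20 (600, -60, 250) [-0.73, 0.17, 1.1, 1.74, -0.52, 1.3, -0.03] err 0.0 0.0
80 0 (560, -130, 250) [-0.8, 0.2, 1.1, 1.68, -0.18, 1.38, 0.15] err 0.0 0.0
95 30 (550, -60, 220) [-0.4, 0.38, 0.96, 1.67, -0.71, 1.62, 0.77] err 0.0 0.0
95 60 (535, 90, 150) [-0.22, 0.61, 0.73, 1.82, -1.14, 1.77, 1.0] err 0.0 0.0
95 60 (535, 90, 50) [-0.17, 0.77, 0.67, 1.83, -1.2, 1.71, 1.15] err 0.0 0.0
go [27.8, -36.5, -35.1] [0.0054, -0.0167, -0.077] steps 5.4
go [3.5, -19.8, -19.8] [-0.0822, 0.0004, -0.0287] steps 2.6
go [3.9, 29.8, -14.7] [0.0762, -0.0244, 0.0275] steps 3.1
go [0.0, 30.0, 0.0] [0.1049, -0.0019, 0.1335] steps 2.8
go [0.0, 0.0, 0.0] [-0.0866, 0.0, 0.05] steps 1.6
```

arm_command --pt "5 -6.5 -6.2 0.001 -0.003 -0.015 1" --pt "10 -13 -12.5 0.002 -0.006 -0.03 1" --pt "15 -19.5 -19 0.003 -0.01 -0.045 1" --pt "20 -26 -25 0.004 -0.013 -0.06 1" --pt "25 -32.5 -31.5 0.005 -0.016 -0.075 1"

```text
t: 9.98
eef_pos: [603.3, -57.0, 231.1]
tool_rot: [0.878, 0.399, 0.251, -0.085]
ft_force: [1.2, 0.6, -1.1]
opening: 39.3
grip_force: 17.4
```

arm_command --pt "2.5 -4 -3.5 0 0 0 1" --pt "2.5 -4 -3.5 0 0 0 1"

```text
t: 10.22
eef_pos: [605.6, -54.2, 230.7]
tool_rot: [0.871, 0.434, 0.216, -0.082]
ft_force: [-0.2, -0.2, -1.6]
opening: 39.1
grip_force: 17.4
```

```bash
timeout 200 python3 - <<'E'
from ik import *
s=arm.state();q=s['q'];print(q.round(2),s['eef_pos'],s['grip_force'],s['ft_force'])
w=[(80,0,(560,-130,250)),(95,30,(550,-60,220)),(95,60,(535,90,150)),(95,60,(535,90,50))]
sim(q,w);b=None
for az,ti,p in w: b=go(p,tool(az,ti),b)
E
```

```text
[-0.65  0.07  0.99  1.83 -0.54  1.13 -0.11] [605.63294227 -54.23161036 230.69176257] 17.37117614247836 [-0.19413052 -0.19300797 -1.58738176]
80 0 (560, -130, 250) [-0.69, 0.17, 0.97, 1.67, -0.15, 1.37, 0.12] err 0.0 0.0
95 30 (550, -60, 220) [-0.34, 0.36, 0.89, 1.67, -0.68, 1.61, 0.75] err 0.0 0.0
95 60 (535, 90, 150) [-0.18, 0.59, 0.68, 1.82, -1.11, 1.75, 0.99] err 0.0 0.0
95 60 (535, 90, 50) [-0.13, 0.76, 0.63, 1.83, -1.17, 1.69, 1.14] err 0.0 0.0
go [8.8, -25.5, -26.6] [-0.0785, 0.0102, -0.0395] steps 3.5
go [3.9, 29.8, -14.7] [0.0762, -0.0244, 0.0275] steps 3.1
go [0.0, 30.0, 0.0] [0.1049, -0.0019, 0.1335] steps 2.8
go [0.0, 0.0, 0.0] [-0.0866, 0.0, 0.05] steps 1.6
```

arm_command --pt "2.2 -6.4 -6.6 -0.02 0.002 -0.01 1" --pt "4.4 -12.8 -13.3 -0.04 0.005 -0.02 1" --pt "6.6 -19 -20 -0.06 0.008 -0.03 1" --pt "8.8 -25.5 -26.6 -0.078 0.01 -0.039 1" --pt "8.8 -25.5 -26.6 -0.078 0.01 -0.039 1"

```text
t: 10.85
eef_pos: [559.2, -129.1, 230.5]
tool_rot: [0.767, 0.642, 0.002, -0.001]
ft_force: [0.6, -0.0, -0.9]
opening: 39.5
grip_force: 17.3
```

arm_command --pt "1 7.5 -3.7 0.019 -0.006 0.007 1" --pt "2 15 -7.4 0.038 -0.012 0.014 1" --pt "3 22.5 -11 0.057 -0.018 0.021 1" --pt "3.9 29.8 -14.7 0.076 -0.024 0.027 1" --pt "3.9 29.8 -14.7 0.076 -0.024 0.027 1"

```text
t: 11.48
eef_pos: [548.5, -53.0, 203.1]
tool_rot: [0.656, 0.709, 0.177, -0.191]
ft_force: [0.2, -0.5, -0.6]
opening: 39.2
grip_force: 17.4
```

arm_command --pt "0 7.5 0 0.02 0 0.022 1" --pt "0 15 0 0.045 0 0.05 1" --pt "0 22 0 0.075 -0.001 0.09 1" --pt "0 30 0 0.105 -0.002 0.133 1" --pt "0 30 0 0.105 -0.002 0.133 1"

```text
t: 12.1
eef_pos: [532.0, 108.0, 139.2]
tool_rot: [0.586, 0.637, 0.337, -0.37]
ft_force: [-0.4, -0.3, 0.2]
opening: 39.3
grip_force: 17.5
```

```bash
timeout 200 python3 - <<'E'
from ik import *
s=arm.state();q=s['q'];print(q.round(2),s['eef_pos'],s['grip_force'],s['ft_force'])
go((535,90,150),tool(95,60));go((535,90,50),tool(95,60))
ims=[]
for n,(x0,x1,y0,y1) in [('scene',(110,310,100,300)),('top',(140,340,80,280))]:
    im=arm.read_camera(n);np.save(f'pics/{n}3.npy',im);ims.append(cv2.resize(im[y0:y1,x0:x1],(400,400)))
cv2.imwrite('pics/g3.png',np.hstack(ims)[:,:,::-1])
E
```

```text
[-0.16  0.58  0.62  1.82 -1.12  1.7   0.96] [532.02729367 108.02882498 139.18375666] 17.5162279070355 [-0.39515192 -0.32422082  0.15320381]
go [-0.1, -0.1, -0.3] [0.0003, 0.0014, -0.0025] steps 0.0
go [-0.1, -0.1, -0.3] [-0.0864, 0.0019, 0.0474] steps 1.6
```

View pics/g3.png

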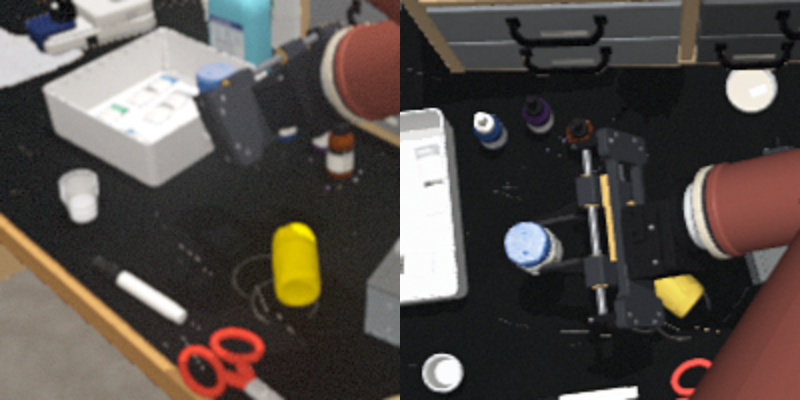

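The bottle is upright in the gripper, with its cap at (527,243) in the top crop. The iodine is close to the gripper back, so I'll shift x by -15 mm and y by +5 mm while lowering.

```bash
timeout 200 python3 - <<'E'
from h import *
b=go((520,95,110),tool(95,60));b=go((520,95,50),tool(95,60),b);go((520,95,45),tool(95,60),b)
E
```

```text
go [0.2, 0.2, -0.0] [-0.0321, -0.0154, 0.0273] steps 0.7
go [0.0, 0.0, 0.0] [-0.052, 0.0, 0.03] steps 1.0
go [0.0, 0.0, 0.0] [-0.0043, 0.0, 0.0025] steps 0.1
```

arm_command --pt "0 0 0 -0.016 -0.008 0.014 1" --pt "0 0 0 -0.032 -0.015 0.027 1" --pt "0 0 0 -0.058 -0.015 0.042 1" --pt "0 0 0 -0.084 -0.015 0.057 1" --pt "0 0 0 -0.084 -0.015 0.057 1"

```text
t: 12.82
eef_pos: [519.4, 110.6, 40.5]
tool_rot: [0.586, 0.638, 0.338, -0.367]
ft_force: [0.2, 0.1, -0.8]
opening: 39.2
grip_force: 17.5
```

arm_command --pt "0 0 0 0 0 0 1" --pt "0 0 0 -0.0017 0 0.001 1" --pt "0 0 0 -0.0035 0 0.002 1" --pt "0 0 0 -0.0035 0 0.002 1"

```text
t: 13.32
eef_pos: [519.1, 111.3, 36.8]
tool_rot: [0.585, 0.638, 0.339, -0.367]
ft_force: [0.7, -0.4, -1.4]
opening: 39.3
grip_force: 17.5
```

```bash
python3 - <<'E'
from h import *
s=arm.state();print(s['q'].round(2),s['eef_pos'],s['grip_force'],s['ft_force'],s['ft_torque'])
go((520,95,42),tool(95,60))
E
```

```text
[-0.12  0.73  0.57  1.87 -1.18  1.62  1.14] [519.12581931 111.34694789  36.82266197] 17.504634208744392 [ 0.66657539 -0.41080191 -1.35377393] [-1.22604208 -0.02504201  0.02991931]
go [0.2, -0.0, 0.1] [-0.0037, -0.0006, 0.0019] steps 0.1
```

arm_command --pt "0 0 0 -0.0017 0 0.001 1" --pt "0 0 0 -0.0017 0 0.001 1"

```text
t: 13.58
eef_pos: [519.0, 111.4, 34.4]
tool_rot: [0.585, 0.638, 0.339, -0.368]
ft_force: [0.1, -0.1, -0.5]
opening: 39.6
grip_force: 17.5
```

arm_command --pt "0 0 0 -0.0017 0 0.001 1" --pt "0 0 0 -0.0017 0 0.001 1"

```text
t: 13.82
eef_pos: [519.2, 111.3, 32.8]
tool_rot: [0.585, 0.638, 0.34, -0.368]
ft_force: [0.3, -1.1, 1.1]
opening: 39.4
grip_force: 17.9
```

arm_command --pt "0 0 0 -0.0017 0 0.001 1" --pt "0 0 0 -0.0017 0 0.001 1"

```text
t: 14.08
eef_pos: [519.3, 111.1, 32.3]
tool_rot: [0.585, 0.638, 0.34, -0.368]
ft_force: [-1.6, -6.1, 11.3]
opening: 39.6
grip_force: 19.3
```

arm_command --pt "0 0 0 0.001 0 -0.0006 1" --pt "0 0 0 0.001 0 -0.0006 1" --squeeze 6

```text
t: 14.32
eef_pos: [519.3, 111.4, 32.1]
tool_rot: [0.585, 0.638, 0.34, -0.367]
ft_force: [0.7, -2.2, 3.2]
opening: 40.6
grip_force: 6.0
```

arm_command --pt "0 0 0 0 0 0 0.5" --pt "0 0 0 0 0 0 0.45" --pt "0 0 0 0 0 0 0.35" --pt "0 0 0 0 0 0 0.3" --pt "0 0 0 0 0 0 0.3"

```text
t: 14.95
eef_pos: [519.1, 111.4, 31.8]
tool_rot: [0.585, 0.638, 0.339, -0.368]
ft_force: [0.5, 0.1, -0.3]
opening: 60.1
grip_force: 0.0
```

```bash
python3 - <<'E'
from h import *
s=arm.state();print(s['q'].round(2),s['eef_pos'],s['opening'],s['grip_force'],s['ft_force'])
T=arm.read_camera('top');S=arm.read_camera('scene')
cv2.imwrite('pics/g4.png',np.hstack([cv2.resize(i,(400,400)) for i in (S[100:220,180:300],T[150:230,170:250])])[:,:,::-1])
E
```

```text
[-0.12  0.74  0.56  1.87 -1.18  1.62  1.15] [519.0608435  111.40844996  31.80076033] 60.061931119068035 0.0 [ 0.46155203  0.13118094 -0.32192574]
```

View pics/g4.png

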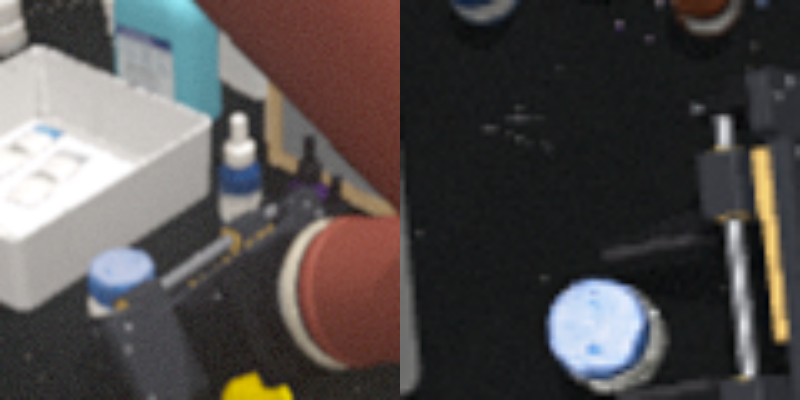

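The bottle stands on the desk between the opened fingers, with its cap at (597,328) in the right crop. Next I'll retract and plan the move to the flap tab.

arm_command --pt "0 0 0 0 0 -0.03 0.3" --pt "0 0 0 0 0 -0.07 0.3" --pt "0 0 0 0 0 -0.12 0.3" --pt "0 0 0 0 0 -0.12 0.3"

```text
t: 15.55
eef_pos: [528.8, 3.7, 92.9]
tool_rot: [0.587, 0.638, 0.34, -0.365]
ft_force: [0.6, 0.4, 0.5]
opening: 60.6
grip_force: 0.0
```

```bash
timeout 200 python3 - <<'E'
from ik import *
s=arm.state();q=s['q'];print(q.round(2),s['eef_pos'],s['ft_force'])
w=[(80,30,(515,-60,200)),(45,10,(490,-160,200)),(13.8,0,(492,-221,130)),(13.8,0,(492,-221,69))]
sim(q,w);b=None
for az,ti,p in w: b=go(p,tool(az,ti),b)
E
```

```text
[ 0.01  0.73  0.63  1.73 -1.08  1.79  1.11] [528.79271656   3.66432135  92.91417048] [0.61293247 0.44243362 0.48172491]
80 30 (515, -60, 200) [-0.39, 0.18, 0.91, 1.86, -0.64, 1.41, 0.54] err 0.0 0.0
45 10 (490, -160, 200) [-0.48, -0.04, 0.85, 1.92, -0.14, 1.18, -0.37] err 0.0 0.0
13.8 0 (492, -221, 130) [-0.43, 0.19, 0.89, 1.89, -0.17, 1.13, -0.81] err 0.0 0.0
13.8 0 (492, -221, 69) [-0.39, 0.29, 0.87, 1.94, -0.26, 1.02, -0.73] err 0.0 0.0
go [-10.2, -29.7, 10.7] [0.0519, -0.016, -0.0918] steps 3.1
go [-12.0, -19.4, 33.1] [-0.096, -0.0054, -0.0528] steps 3.8
go [-2.7, -9.8, 31.1] [-0.0565, 0.0445, 0.0614] steps 3.1
go [0.0, 0.0, 0.0] [0.0, 0.0, 0.061] steps 1.0
```

arm_command --pt "-2.5 -7.4 2.7 0.013 -0.004 -0.023 0.3" --pt "-5 -15 5.3 0.026 -0.008 -0.046 0.3" --pt "-7.6 -22.3 8 0.039 -0.012 -0.069 0.3" --pt "-10.2 -29.7 10.7 0.052 -0.016 -0.092 0.3" --pt "-10.2 -29.7 10.7 0.052 -0.016 -0.092 0.3"

```text
t: 16.18
eef_pos: [517.1, -44.7, 186.0]
tool_rot: [0.737, 0.624, 0.2, -0.168]
ft_force: [0.1, 1.4, 0.6]
opening: 60.7
grip_force: 0.0
```

arm_command --pt "-3 -4.8 8.3 -0.024 -0.001 -0.013 0.4" --pt "-6 -9.7 16.5 -0.048 -0.003 -0.026 0.4" --pt "-9 -14.5 25 -0.072 -0.004 -0.04 0.4" --pt "-12 -19.4 33 -0.096 -0.005 -0.053 0.4" --pt "-12 -19.4 33 -0.096 -0.005 -0.053 0.4"

```text
t: 16.8
eef_pos: [492.0, -153.1, 179.7]
tool_rot: [0.919, 0.385, 0.079, -0.037]
ft_force: [0.4, -0.8, -0.3]
opening: 52.2
grip_force: 0.0
```

arm_command --pt "-0.7 -2.5 7.8 -0.014 0.011 0.015 0.4" --pt "-1.4 -5 15.6 -0.028 0.022 0.03 0.4" --pt "-2 -7.4 23.4 -0.042 0.033 0.045 0.4" --pt "-2.7 -9.8 31.1 -0.056 0.044 0.06 0.4" --pt "-2.7 -9.8 31.1 -0.056 0.044 0.06 0.4"

```text
t: 17.42
eef_pos: [491.0, -216.5, 109.0]
tool_rot: [0.992, 0.125, -0.004, -0.002]
ft_force: [-0.1, -0.2, -0.2]
opening: 52.0
grip_force: 0.0
```

arm_command --pt "0 0 0 0 0 0 0.4" --pt "0 0 0 0 0 0 0.4"

```text
t: 17.68
eef_pos: [492.3, -216.4, 111.8]
tool_rot: [0.992, 0.124, -0.001, -0.002]
ft_force: [0.3, 0.2, -0.2]
opening: 52.4
grip_force: 0.0
```

```bash
timeout 200 python3 - <<'E'
from h import *
s=arm.state();print(s['q'].round(2),s['eef_pos'],s['opening'],s['ft_force'])
go((492,-221,69),tool(13.8,0))
W=arm.camera_params('wrist');im=arm.read_camera('wrist');print('tabpt px',proj(W,[492,-221,69]),'tcp',proj(W,s['eef_pos']))
T=arm.read_camera('top')[150:250,290:390];S=arm.read_camera('scene')[200:300,285:385]
cv2.imwrite('pics/g5.png',np.hstack([cv2.resize(i,(380,380)) for i in (T,S)])[:,:,::-1])
E
```

```text
[-0.58  0.28  1.07  1.88 -0.27  1.14 -0.73] [ 492.2613003  -216.42512507  111.84398744] 52.437342961937865 [ 0.33844777  0.19672172 -0.17737541]
go [-0.3, 0.1, 0.5] [-0.0013, 0.0047, 0.0615] steps 1.0
tabpt px (np.float64(258.7697895244783), np.float64(201.80447183512425)) tcp (np.float64(253.31157421563393), np.float64(218.77586086136347))
```

View pics/g5.png

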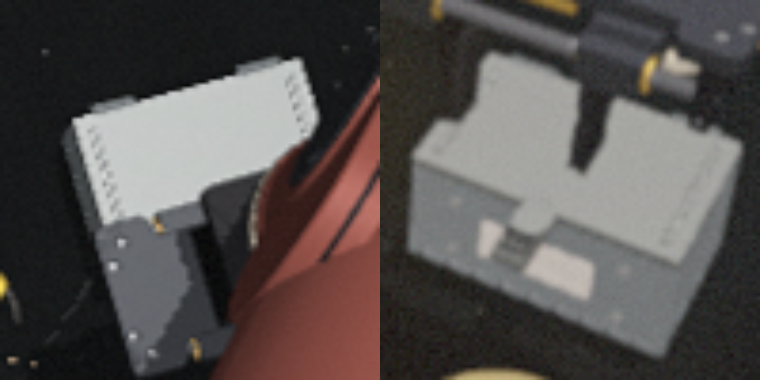

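The top and scene crops show the gripper over the tab, with the flap flat and the fingers clear of it. I'll descend, pinch the tab lightly, and check.

arm_command --pt "0 0 0.5 -0.001 0.0045 0.02 0.4" --pt "0 0 0.5 -0.001 0.0045 0.04 0.4" --pt "0 0 0.5 -0.001 0.0045 0.061 0.4" --pt "0 0 0.5 -0.001 0.0045 0.061 0.4" --squeeze 8

```text
t: 18.32
eef_pos: [490.3, -220.9, 48.1]
tool_rot: [0.993, 0.118, -0.004, -0.002]
ft_force: [-0.1, -1.6, 0.7]
opening: 52.1
grip_force: 0.0
```

arm_command --pt "0 0 0 0 0 0 0.6" --pt "0 0 0 0 0 0 0.75" --pt "0 0 0 0 0 0 1" --pt "0 0 0 0 0 0 1" --pt "0 0 0 0 0 0 1"

```text
t: 18.95
eef_pos: [492.1, -221.2, 50.5]
tool_rot: [0.993, 0.119, -0.002, -0.002]
ft_force: [-0.8, -0.2, -0.1]
opening: 10.4
grip_force: 0.0
```

```bash
python3 - <<'E'
from h import *
s=arm.state();print(s['eef_pos'],s['opening'],s['grip_force'],s['ft_force'])
g=s['eef_pos']-Ro.from_quat(s['tool_rot']).apply([0,0,18.7]);print('gp',g)
u=np.array([np.cos(.2409),np.sin(.2409),0]);H=np.array([606.7,-192.3,69]);print('along',(g-H)@u)
prev=None
R=Ro.from_quat(s['tool_rot'])
for f in np.arange(0.15,1.86,.15):
    X=H-118*np.cos(f)*u+[0,0,118*np.sin(f)]
    print(round(f,2),(R.inv().apply(X-(H-118*u))/1000).round(4).tolist())
E
```

```text
[ 492.09496154 -221.21347227   50.47765062] 10.4494688098402 0.0 [-0.78305689 -0.24656886 -0.12992164]
gp [ 492.16875928 -221.27187175   69.17741381]
along -118.13601097318701
0.15 [0.0013, -0.0001, -0.0176]
0.3 [0.0052, -0.0002, -0.0349]
0.45 [0.0116, -0.0002, -0.0514]
0.6 [0.0204, -0.0003, -0.0667]
0.75 [0.0314, -0.0004, -0.0805]
0.9 [0.0444, -0.0005, -0.0926]
1.05 [0.059, -0.0006, -0.1025]
1.2 [0.0749, -0.0007, -0.1102]
1.35 [0.0918, -0.0007, -0.1154]
1.5 [0.1093, -0.0008, -0.118]
1.65 [0.127, -0.0008, -0.118]
1.8 [0.1445, -0.0009, -0.1154]
```

arm_command --pt "0 0 0 0 0 0 1" --pt "0 0 0 0 0 0 1"

```text
t: 19.2
eef_pos: [491.9, -221.3, 50.3]
tool_rot: [0.993, 0.119, -0.002, -0.002]
ft_force: [1.1, -0.2, 0.2]
opening: 1.1
grip_force: 0.0
```

```bash
python3 - <<'E'
from h import *
s=arm.state();print(s['opening'],s['grip_force'],s['ft_force'])
W=arm.camera_params('wrist');im=arm.read_camera('wrist')
T=arm.read_camera('top')[170:240,310:380];S=arm.read_camera('scene')[220:300,285:365]
cv2.imwrite('pics/g6.png',np.hstack([cv2.resize(im,(506,380))]+[cv2.resize(i,(290,380)) for i in (S,)])[:,:,::-1])
print(proj(W,s['eef_pos']))
E
```

```text
1.0904523277379263 0.0 [ 1.12913687 -0.16531686  0.24705114]
(np.float64(253.35056189730145), np.float64(218.80925704915086))
```

View pics/g6.png

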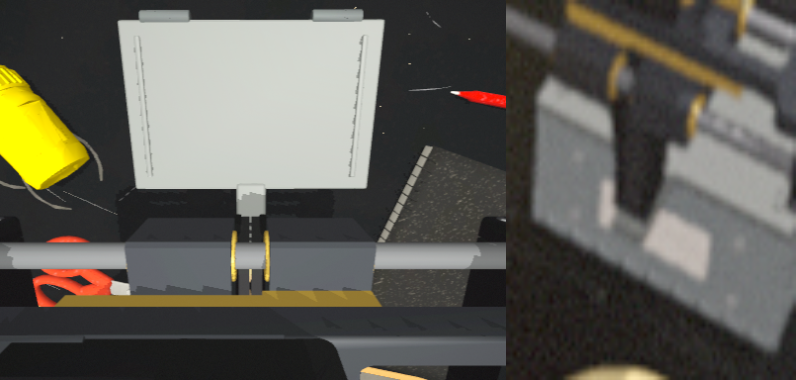

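The wrist view shows the tab emerging from the panel edge at rows 186–215 (col 251, at 0.988 scale), with the shut fingers just beyond it. I'll work out where the tab's edges really lie.

```bash
python3 - <<'E'
from h import *
W=arm.camera_params('wrist');k=512/506
for n,u,v in [('edge',251,187),('end',251,215),('L',238,200),('Rr',266,200),('pFL',135,188),('pFR',369,188),('pBR',383,20),('pBL',120,20)]:
    print(n,onz(W,u*k,v*k*384/380*380/384/k*k if 0 else v*384/380,72).round(1))
for z in (45,50,60,73): print(z,np.round(proj(W,[492,-221,z]),0),np.round(proj(W,[480,-224,z]),0))
im=arm.read_camera('wrist');print(im[180:250:3,254].tolist());print(im[205,230:280:3].tolist())
E
```

```text
edge [ 518.6 -215.3   72. ]
end [ 501.2 -219.5   72. ]
L [ 508.8 -209.5   72. ]
Rr [ 512.8 -226.1   72. ]
pFL [ 501.5 -147.5   72. ]
pFR [ 534.7 -284.3   72. ]
pBR [ 621.6 -260.6   72. ]
pBL [ 589.7 -128.1   72. ]
45 [253. 216.] [253. 232.]
50 [253. 218.] [253. 235.]
60 [253. 224.] [253. 241.]
73 [253. 232.] [253. 250.]
[[204, 208, 200], [204, 208, 200], [185, 188, 181], [210, 214, 207], [210, 213, 206], [209, 213, 205], [160, 163, 157], [160, 163, 157], [161, 163, 157], [158, 163, 156], [159, 163, 156], [159, 163, 156], [159, 161, 156], [77, 77, 76], [75, 77, 75], [40, 40, 41], [58, 59, 57], [76, 78, 74], [43, 43, 43], [75, 76, 74], [41, 41, 41], [59, 59, 58], [98, 99, 99], [132, 133, 132]]
[[31, 31, 32], [33, 31, 33], [32, 33, 33], [101, 103, 97], [157, 161, 154], [159, 163, 156], [158, 163, 155], [159, 163, 157], [160, 163, 157], [160, 163, 157], [160, 163, 157], [160, 163, 157], [151, 156, 149], [46, 47, 46], [38, 40, 41], [39, 42, 43], [41, 43, 44]]
```

```bash
python3 - <<'E'
from h import *
im=arm.read_camera('wrist')
g=cv2.cvtColor(im,cv2.COLOR_RGB2GRAY)
for r in range(206,262,4): print(r,' '.join('%3d'%x for x in g[r,226:284:2]))
S=arm.camera_params('scene');s=arm.state();R=Ro.from_quat(s['tool_rot'])
print('scene proj tcp',np.round(proj(S,s['eef_pos']),1),'tab end',np.round(proj(S,[480,-224,73]),1),'tabpt',np.round(proj(S,[492,-221,73]),1))
q=cv2.cvtColor(arm.read_camera('scene'),cv2.COLOR_RGB2GRAY)
for r in range(244,282,2): print(r,' '.join('%3d'%x for x in q[r,300:340:2]))
E
```

```text
206  33  30  32  30  34  34  32 137 159 160 161 161 161 161 161 162 161 161 161 161 152 105  32  32  41  42  42  33  32
210  32  31  31  33  33  35  30 135 158 160 161 161 161 162 161 162 161 162 161 161 151 104  32  30  32  32  30  31  30
214  30  31  30  33  31  31  33 132 158 160 160 160 161 161 160 160 160 160 160 160 151 101  33  32  32  30  31  36  32
218  31  30  31  31  30  31  28  27  28  82 134 134 134 134 146 134 134 134  71  28  27  29  41  42  42  41  40  40  41
222  50  50  48  51  51  49  36  27  29  32  40  38  39  86  78  38  40  38  32  27  26  34  50  50  49  50  50  50  50
226  50  52  49  50  49  48  34  33  28  35  40  41  41  44  42  40  40  39  33  29  28  35  48  49  50  51  50  50  51
230  49  50  51  51  50  48  38  32  31  42  40  39  39  86  77  41  40  38  34  27  28  33  46  50  50  50  50  49  51
234  51  50  50  50  50 110 126  52  29  39  39  39  40  45  45  41  40  40  37  28  74 121  94  49  49  52  50  50  49
238  49  49  50  50  49 155 157  82  35  40  39  39  41  84  77  40  40  39  40  34  90 151 145  49  49  50  50  51  48
242  49  50  51  50 
[... 1546 characters left out ...]
 108 156 133 123 117 115 119
266 128 127 120 118 120 139 183 141 118 120 102  78  91 160 186 189 176 141 125 119
268 117 116 131 123 116 124 129 116 101 108 117 122 134 182 183 183 183 184 178 164
270  42  59 110 123 127 122 119 117 119 111 100 107 179 186 187 184 182 184 187 187
272  31  34  32  65  89 111 127 123 119 124 118 127 161 177 186 190 186 184 184 184
274  34  35  33  28  27  48  87 117 114 128 120 119 115 126 154 177 185 187 187 183
276  22  39  37  32  32  31  28  38  61 108 122 121 119 120 116 122 141 167 184 185
278  35  33  37  36  37  34  36  37  38  35  64  86 107 131 119 119 119 122 139 161
280  26  40  34  41  36  40  39  32  36  39  35  31  49  89 111 112 130 119 119 114
```

```bash
python3 - <<'E'
from h import *
S=arm.camera_params('scene')
a=cv2.cvtColor(np.load('pics/scene0.npy'),cv2.COLOR_RGB2GRAY);q=cv2.cvtColor(arm.read_camera('scene'),cv2.COLOR_RGB2GRAY)
for r in range(250,280,2): print(r,' '.join('%3d'%x for x in a[r,300:340:2]),' | ',' '.join('%3d'%x for x in q[r,300:340:2]))
u=np.array([np.cos(.2409),np.sin(.2409),0]);v=np.array([-u[1],u[0],0])
E=np.array([518.6,-215.3,0])
for d in (0,26,38):
  for w in (9,-9): print(d,w,[np.round(proj(S,E-d*u+w*v+[0,0,z]),1).tolist() for z in (65,73)])
E
```

```text
250 115 120 118 117 115 107 109 109 128 151 158 163 153 143 123 116 114 118 118 119  |  119 125 126 121 121 117 109  78  33  50  45  48  37  28  48 119  93  83 154 164
252 115 119 130 122 115 118 113 113 104 102 118 139 152 157 154 144 140 119 115 112  |  122 126 137 128 121 120 121 104  28  51  45  47  27  24  53 162 165 159 166 165
254 115 120 120 120 116 116 114 117 116 111 114 150 157 157 159 157 163 154 131 126  |  125 118 127 122 121 118 119 113  36  38  40  43  37  32  71 157 166 165 164 164
256 113 117 119 115 114 116 116 111 115 113 141 161 157 160 160 153 144 159 161 161  |  119 122 122 116 124 120 120 105  26  52  48  46  44  24  81 141 149 162 166 166
258 116 114 122 116 112 124 158 154 126 126 155 162 161 159 159 125 102 109 133 151  |  123 120 121 121 118 123 167 132  37  46  49  44  32  30  75 100 103 113 134 159
260 119 116 120 115 118 121 177 180 173 111 120 148 155 163 143 108 111 113 106 103  |  123 122 122 121 121 128 186 146  29  45  48  39  36  57  97 113 116 116 109 101
262 113 114 118 112 119 127 174 176 151 110 109 107 103 136 113 116 112 113 117 112  |  120 
[... 948 characters left out ...]
109 106 125 117 119 112 117 146 172 177 177 176 179  |   39  35  39  34  26  47  90 116 112 128 121 118 117 127 155 177 184 185 185 186
276  43  48  33  42  36  35  29  49  58 107 124 119 118 116 114 120 134 160 176 180  |   38  43  34  31  34  36  33  44  61 106 123 121 116 118 118 124 136 163 182 187
278  41  36  41  41  42  36  44  36  36  41  56  85 109 124 114 116 111 117 132 151  |   30  34  32  35  39  30  29  35  24  40  62  87 113 130 121 119 117 118 136 158
0 9 [[322.1, 254.3], [322.5, 251.3]]
0 -9 [[331.1, 257.9], [331.5, 254.9]]
26 9 [[316.2, 263.3], [316.5, 260.3]]
26 -9 [[325.3, 267.1], [325.7, 264.1]]
38 9 [[313.4, 267.6], [313.7, 264.6]]
38 -9 [[322.6, 271.5], [322.9, 268.5]]
```

arm_command --pt "0 0 0 0 0 0 0.4" --pt "0 0 0 0 0 0 0.4" --pt "0 0 0 0 0 0 0.4" --pt "0 0 0 0 0 0 0.4" --pt "0 0 0 0 0 0 0.4" --squeeze 10

```text
t: 20.18
eef_pos: [491.9, -221.3, 50.3]
tool_rot: [0.993, 0.119, -0.002, -0.002]
ft_force: [0.2, 0.1, 0.7]
opening: 42.3
grip_force: 0.0
```

```bash
python3 - <<'E'
from h import *
s=arm.state();print(s['eef_pos'],s['opening'],s['ft_force'])
g=cv2.cvtColor(arm.read_camera('wrist'),cv2.COLOR_RGB2GRAY)
for r in range(186,262,4): print(r,' '.join('%3d'%x for x in g[r,190:316:3]))
E
```

```text
[ 491.94219641 -221.28138953   50.3174645 ] 42.319872756579585 [0.17576027 0.06377145 0.68616142]
186 205 205 205 205 205 205 205 205 205 205 205 205 205 205 205 205 206 179 187 186 186 186 186 186 186 188 200 206 206 206 206 206 205 206 206 206 206 206 206 206 207 207
190 199 198 198 198 197 197 197 197 196 196 196 196 195 194 194 193 193 199 211 211 211 211 212 213 212 213 161 190 191 189 189 190 190 188 188 188 187 164 143 142 143 142
194  32  32  31  34  32  34  42  44  32  37  44  43  31  43  43  33  40 197 210 210 211 211 212 212 212 212 147  29  33  32  32  31  33  33  32  33  33  34  42  43  33  39
198  33  33  33  34  31  33  35  34  32  35  31  33  33  32  34  30  38 196 209 209 209 211 211 212 212 212 141  31  31  33  32  31  34  30  31  30  31  30  33  35  33  33
202  32  32  33  33  33  33  33  35  31  34  33  33  31  30  32  31  32 195 209 210 210 210 210 211 211 210 138  30  32  30  32  32  30  32  30  31  30  30  31  33  36  31
206  34  31  33  33  31  33  32  31  32  31  38  35  30  30  37  33  34 151 161 162 194 210 187 161 162 193 138  30  34  32  34  31  32  32  3
[... 1565 characters left out ...]
  38  29  30
246  99  99  99  99  99 100  99  98  98  98  99  98  98  99  98  99  98  99  99  99  97  98  99  98  98  99  99  99  98  99  98  99  97  98  98  98  99  99  99  98  98  97
250 143 143 142 143 143 143 143 143 142 144 143 142 142 143 143 142 143 142 143 143 143 143 143 143 143 143 143 142 143 143 143 142 143 143 143 143 143 143 144 143 142 143
254 161 161 162 162 162 162 162 163 162 162 162 162 162 162 162 162 162 162 162 162 162 162 163 162 163 162 162 163 162 162 162 163 162 163 162 162 163 162 162 162 162 162
258 175 174 175 175 175 175 175 174 175 174 175 175 175 175 175 175 175 174 175 175 175 175 174 175 174 175 175 174 175 175 175 175 175 175 174 174 175 175 175 175 175 175
```

arm_command --pt "0 0 0 0 0 0 0.7" --pt "0 0 0 0 0 0 0.7" --pt "0 0 0 0 0 0 0.7" --pt "0 0 0 0 0 0 0.78" --pt "0 0 0 0 0 0 0.78" --squeeze 20

```text
t: 20.85
eef_pos: [492.0, -221.3, 50.3]
tool_rot: [0.993, 0.119, -0.002, -0.002]
ft_force: [-0.6, -0.3, -0.5]
opening: 20.5
grip_force: 0.0
```

arm_command --pt "0 0 0 0 0 0 0.85" --pt "0 0 0 0 0 0 0.85" --pt "0 0 0 0 0 0 0.85"

```text
t: 21.22
eef_pos: [492.0, -221.3, 50.3]
tool_rot: [0.993, 0.119, -0.002, -0.002]
ft_force: [-0.7, 0.9, -0.5]
opening: 13.8
grip_force: 0.0
```

```bash
python3 - <<'E'
from h import *
s=arm.state();print(s['eef_pos'],s['opening'],s['grip_force'],s['ft_force'])
g=cv2.cvtColor(arm.read_camera('wrist'),cv2.COLOR_RGB2GRAY)
for r in range(206,250,4): print(r,' '.join('%3d'%x for x in g[r,220:292:2]))
E
```

```text
[ 491.99002753 -221.26324251   50.33838506] 13.7808455858754 0.0 [-0.66139668  0.8991291  -0.54027586]
206  40  31  33  32  31  31  33  34  32  31 136 158 162 161 162 194 187 161 161 161 161 161 161 152 106  31  30  32  33  43  35  36  41  41  42  43
210  33  31  31  31  32  33  32  32  32  30 136 158 160 162 161 160 161 161 161 161 161 161 161 152 104  33  33  31  31  30  31  31  32  31  31  33
214  33  31  32  33  32  27  30  32  30  32 133 159 160 160 160 160 161 161 161 160 160 160 160 151  99  34  33  33  30  33  34  32  32  33  32  32
218  31  32  34  29  29  28  27  32  33  32 136 194 207 185 160 160 160 160 160 160 160 159 146 125  84  33  34  27  27  27  39  41  40  42  41  40
222  30  31  32  27  30  31  26  43  45  39  42 178 207 160 160 192 185 160 160 160 160 160 124  40  40  38  38  27  27  30  34  41  43  41  41  46
226  32  30  30  26  33  31  33  44  46  46  46  50  54  54  53  55  55  54  54  53  54  54  44  38  40  38  40  30  25  28  28  39  42  41  41  44
230  31  33  33  29  29  28  36  39  39  38  41 132 159 159 159 159 159 160 159 159 159 159 117  38  40  39  41  34  28  30  28  30  40  41  41  41
234  29  29  28  32  29  27  40  40  41  40  37  47  53  55  54  54  53  53  54  54  54  55  45  41  40  40  40  40  27  28  28  28  27 137 124 123
238  67  29  28  29  28  39  40  40  38  39  37 131 159 159 159 158 159 159 158 157 157 157 116  41  39  40  41  41  39  27  28  27  26  75 109 143
242  84  28  26  29  29  39  40  40  40  40  37  48  52  52  52  51  53  52  51  52  52  52  44  39  38  40  40  39  40  29  28  27  25  90 111 153
246  99  98  99  98  99  99  97  98  98  99  99  98  99  99  98  99  99  98  98  99  99  98  98  98  98  99  99  99  98  98  98  98  99  99  91 117
```

arm_command --pt "0 0 0 0 0 0.003 0.85" --pt "0 0 0 0 0 0.006 0.85" --pt "0 0 0 0 0 0.006 0.85"

```text
t: 21.65
eef_pos: [492.3, -221.4, 46.0]
tool_rot: [0.993, 0.119, -0.002, -0.002]
ft_force: [-8.0, 4.8, 27.0]
opening: 13.2
grip_force: 13.5
```

arm_command --pt "0 0 0 0 0.004 0 0.85" --pt "0 0 0 0 0.008 0 0.85" --pt "0 0 0 0 0.008 0 0.85"

```text
t: 22.02
eef_pos: [493.8, -224.2, 45.5]
tool_rot: [0.993, 0.12, -0.002, -0.006]
ft_force: [-12.1, 20.8, 36.3]
opening: 13.1
grip_force: 18.5
```

Contact on top of the tab at a TCP reading of about 48 means the real fingertips sit about 24 mm behind the stated TCP. This also explains the 39 mm chord on the bottle. I'll back off, open, and go 24 mm deeper.

arm_command --pt "0 0 0 0 -0.008 -0.008 0.85" --pt "0 0 0 0 -0.008 -0.016 0.5" --pt "0 0 0 0 -0.008 -0.016 0.5" --pt "0 0 0 0 -0.008 -0.016 0.45" --pt "0 0 0 0 -0.008 -0.016 0.45" --squeeze 8

```text
t: 22.65
eef_pos: [491.8, -221.5, 60.0]
tool_rot: [0.993, 0.119, -0.002, -0.002]
ft_force: [-0.5, 0.8, 0.2]
opening: 43.9
grip_force: 0.0
```

```bash
python3 - <<'E'
from h import *
s=arm.state();print(s['eef_pos'],s['opening'],s['grip_force'],s['ft_force'])
go((492,-221,27),tool(13.8,0),None,False)
im=arm.read_camera('wrist');W=arm.camera_params('wrist');g=cv2.cvtColor(im,cv2.COLOR_RGB2GRAY)
for r in range(180,196,2): print(r,g[r,[150,200,230,254,275,300,350]])
for r in range(200,246,5): print(r,' '.join('%3d'%x for x in g[r,190:316:3]))
E
```

```text
[ 491.78352952 -221.48834153   60.03192157] 43.933731793167006 0.0 [-0.50251282  0.76882163  0.24061375]
go [-0.2, 0.2, -0.2] [0.0005, -0.0003, 0.033] steps 0.5
180 [203 205 205 206 206 206 207]
182 [204 204 205 188 206 205 206]
184 [203 206 207 212 208 207 209]
186 [105  90  86 211  75  77  72]
188 [ 41  40  41 211  33  43  44]
190 [ 41  32  43 211  33  43  41]
192 [ 41  32  43 211  31  43  42]
194 [ 30  33  30 210  31  30  44]
200  32  33  33  32  32  33  33  34  32  33  31  30  30  32  32  31  32 186 208 209 209 209 210 210 210 201  52  31  30  28  32  33  30  33  31  29  31  32  32  32  32  33
205  32  30  30  33  31  30  32  32  31  30  31  32  34  32  32  31  31 145 160 161 160 160 160 160 160 153  47  27  30  31  31  31  33  31  30  36  36  33  30  30  32  34
210  33  31  31  33  32  30  33  29  29  29  29  30  30  31  29  32  33 144 159 159 160 160 160 159 159 151  45  32  31  31  32  31  32  32  31  30  31  31  32  30  33  34
215  32  31  32  32  33  33  32  32  31  34  32  30  32  31  29  33  31 182 206 159 159 159 208 184 160 151  38  29  32  31  32  32  30  32  39  36  31
[... 352 characters left out ...]
  28  34  31
230  32  30  27  26  29  39  43  46  37  33  31  31  31  30  30  32  31 137 158 157 158 158 157 158 158 148  37  34  33 106 138 140 141 117  36  38  39  40  26  27  28  32
235  26  28  28  27  38  40  40  36  36  34  31  31  29  30  32  31  32 101  53  51  52  54  53  53  55  88 132 137 137 138 138 138 137 107  36  36  39  41  40  27  28  27
240  27  28  26  40  41  40  38  35  35  34  31  29  31  30  32  31  29 115 154 155 154 154 154 154 154 143 139 138 137 136 137 166 210 166  33  38  38  38  40  39  27  27
245  79  80  79  80  80  81  80  79  80  82  79  80  80  80  81  81  80  81  79  80  80  79  80  81  81  80  80  81  82  81  81  80  81  82  80  81  80  80  80  81  79  81
```

arm_command --pt "0 0 0 0 0 0.01 0.45" --pt "0 0 0 0 0 0.02 0.45" --pt "0 0 0 0 0 0.033 0.45" --pt "0 0 0 0 0 0.033 0.45"

```text
t: 23.2
eef_pos: [490.9, -221.0, 26.0]
tool_rot: [0.993, 0.119, -0.003, -0.002]
ft_force: [-0.4, 0.9, 0.5]
opening: 47.9
grip_force: 0.0
```

arm_command --pt "0 0 0 0 0 0 0.75" --pt "0 0 0 0 0 0 0.9" --pt "0 0 0 0 0 0 1" --pt "0 0 0 0 0 0 1" --pt "0 0 0 0 0 0 1"

```text
t: 23.82
eef_pos: [492.2, -221.7, 27.6]
tool_rot: [0.993, 0.119, -0.002, -0.001]
ft_force: [0.7, -2.0, 0.8]
opening: 17.9
grip_force: 8.0
```

arm_command --pt "0 0 0 0 0 0 1"

```text
t: 23.95
eef_pos: [492.2, -221.6, 27.6]
tool_rot: [0.993, 0.119, -0.002, -0.001]
ft_force: [1.4, -3.1, 0.7]
opening: 18.2
grip_force: 8.0
```

The tab is gripped (18 mm, 8 N). I'll follow the arc.

arm_command --pt "0 0 0 0.0013 0 -0.0176 1" --pt "0 0 0 0.0052 0 -0.0349 1" --pt "0 0 0 0.0116 0 -0.0514 1" --pt "0 0 0 0.0204 0 -0.0667 1" --pt "0 0 0 0.0314 0 -0.0805 1"

```text
t: 24.58
eef_pos: [523.3, -214.0, 108.8]
tool_rot: [0.993, 0.119, -0.002, -0.002]
ft_force: [1.6, -4.5, -2.7]
opening: 18.0
grip_force: 8.0
```

arm_command --pt "0 0 0 0.013 0 -0.0121 1" --pt "0 0 0 0.0276 0 -0.022 1" --pt "0 0 0 0.0435 0 -0.0297 1" --pt "0 0 0 0.0604 0 -0.0349 1" --pt "0 0 0 0.0779 0 -0.0375 1"

```text
t: 25.2
eef_pos: [599.6, -195.3, 145.5]
tool_rot: [0.993, 0.119, -0.002, -0.002]
ft_force: [-0.1, -3.8, -2.4]
opening: 18.0
grip_force: 8.0
```

```bash
python3 - <<'E'
from h import *
s=arm.state();print(s['eef_pos'],s['opening'],s['grip_force'],s['ft_force'],s['q'].round(2))
u=np.array([np.cos(.2409),np.sin(.2409),0]);d=s['eef_pos']+[0,0,42]-np.array([606.7,-192.3,69]);print(d@u,d[2],np.arctan2(d[2],-(d@u)))
E
```

```text
[ 599.61928079 -195.25873952  145.49692185] 18.039079787481352 7.998078126074688 [-0.13585496 -3.83194214 -2.41879405] [-0.48  0.47  0.98  1.61 -0.41  1.28 -0.76]
-7.582140293673939 118.49692184728718 1.5068974684060998
```

arm_command --pt "0 0 0 0.0177 0 0 1" --pt "0 0 0 0.0352 0 0.0026 1" --pt "0 0 0 0.041 0 0.0045 1" --pt "0 0 0 0.041 0 0.0045 1"

```text
t: 25.7
eef_pos: [639.6, -185.5, 140.8]
tool_rot: [0.993, 0.119, -0.001, -0.002]
ft_force: [3.2, -0.8, 3.6]
opening: 17.9
grip_force: 8.0
```

arm_command --pt "0 0 0 0 0 0 0.8" --pt "0 0 0 0 0 0 0.6" --pt "0 0 0 0 0 0 0.5" --pt "0 0 0 0 0 0 0.5"

```text
t: 26.2
eef_pos: [637.9, -185.8, 139.9]
tool_rot: [0.993, 0.119, -0.002, -0.002]
ft_force: [0.4, -0.3, 0.6]
opening: 39.0
grip_force: 0.0
```

arm_command --pt "0 0 0 0 0 -0.03 0.5" --pt "0 0 0 0 0 -0.06 0.5" --pt "0 0 0 -0.05 0 -0.08 0.5" --pt "0 0 0 -0.1 0 -0.1 0.5" --pt "0 0 0 -0.12 0 -0.12 0.5"

```text
t: 26.82
eef_pos: [519.5, -216.2, 261.1]
tool_rot: [0.993, 0.117, -0.002, -0.003]
ft_force: [0.4, 0.3, 1.1]
opening: 43.5
grip_force: 0.0
```

```bash
python3 - <<'E'
from h import *
s=arm.state();print(s['eef_pos'],s['opening'],s['ft_force'],s['q'].round(2))
for n in('wrist','top','scene'):
    P=arm.camera_params(n);im=arm.read_camera(n);np.save(f'pics/{n}5.npy',im);np.save(f'pics/{n}5p.npy',P,allow_pickle=True)
    B=np.array([563,-203,0]);u=np.array([np.cos(.2409),np.sin(.2409),0]);v=np.array([-u[1],u[0],0])
    print(n,'box c z53',np.round(proj(P,B+[0,0,53])),'ends x+-28 z44',np.round(proj(P,B+28*u+[0,0,44])),np.round(proj(P,B-28*u+[0,0,44])))
    x,y=np.round(proj(P,B+[0,0,53])).astype(int);g=cv2.cvtColor(im,cv2.COLOR_RGB2GRAY)
    if n=='wrist':
        k=4
        for r in range(max(0,y-70),min(384,y+71),6): print(r,' '.join('%3d'%a for a in g[r,max(0,x-90):x+91:5]))
print('wrist box walls',[np.round(proj(np.load('pics/wrist5p.npy',allow_pickle=True).item(),B+a*u*45+b*v*70+[0,0,66])).tolist() for a in(1,-1) for b in (1,-1)])
E
```

```text
[ 519.45574472 -216.23416308  261.05413638] 43.50083275738291 [0.3986375  0.30570786 1.12929575] [-0.63  0.21  1.12  1.61 -0.19  1.44 -0.83]
wrist box c z53 [252. 131.] ends x+-28 z44 [252. 109.] [252. 151.]
61  36  38  34  55 175 176 177 178 180 181 180 181 182 182 183 184 102  86  87  88 163 185 185 184 183 183 183 182 183 184 185 186 186  79  35  35  35
67  38  37  38  37  83  83  81  82  86  88  84  88  83  89  82  88  83  85  85  85  85  88  82  89  87  88  89  87  89  87  87  85  89  36  36  38  39
73  36  37  36  37  78  87  86  88  88  88  88  88  88  88  89  89  88  83  88  83  88  88  89  89  88  89  89  88  88  88  88  89  65  36  38  37  37
79  37  39  37  36  37  89  88  89  89  88  88  89  89  88  88  89  88  88  88  88  88  89  88  88  88  88  88  89  89  89  88  89  37  36  36  35  36
85  37  36  36  38  38  36  88  89  88  88  88  88  89  88  89  88  89  89  88  89  88  90  88  89  88  88  88  88  89  88  87  36  36  35  36  37  36
91  37  39  36  37  36  36  41  87  88  88  88  88  88  89  89  89  88  89  89  88  89  87  90  89  89  89  89  90  87  89  57  37  37  3
[... 2259 characters left out ...]
9  39  39  39  39  37  49  48  58
187  38  29  30  27  33  38  25  28  22  27  26  28  37  34  32  35  29  27  27  26  34  26  27  26  26  35  39  36  37  36  37  37  36  35 129  73  60
193  37  29  28  27  25  27  27  26  25  27  27  28  30  26  26  29  28  28  27  27  30  27  26  28  29  39  37  36  37  36  35  36  36  46  53  61  59
199  37  26  28  26  27  27  27  24  25  25  28  31  26  24  27  28  27  28  28  26 135 125 126 126 126 145  38  35  37  39  36  33  35  89  54  58  62
top box c z53 [343. 192.] ends x+-28 z44 [339. 181.] [346. 204.]
scene box c z53 [335. 245.] ends x+-28 z44 [340. 240.] [329. 257.]
wrist box walls [[196.0, 95.0], [307.0, 95.0], [200.0, 166.0], [305.0, 165.0]]
```

```bash
cat > blk.py <<'E'
from h import *
def block(im,P,c):
    x,y=np.round(proj(P,c)).astype(int);g=cv2.cvtColor(im,cv2.COLOR_RGB2GRAY)
    w=16;m=np.zeros_like(g);m[y-26:y+27,x-w:x+w+1]=(g[y-26:y+27,x-w:x+w+1]<130)
    m=cv2.morphologyEx(m,cv2.MORPH_OPEN,np.ones((5,5)));n,l,st,ce=cv2.connectedComponentsWithStats(m)
    i=1+np.argmax(st[1:,4]);return ce[i],st[i]
E
python3 - <<'E'
from blk import *
P=np.load('pics/wrist5p.npy',allow_pickle=True).item();im=np.load('pics/wrist5.npy')
c,st=block(im,P,[563,-203,55]);print(c,st,onz(P,*c,62),onz(P,*c,53))
g=cv2.cvtColor(im,cv2.COLOR_RGB2GRAY)
for r in range(104,158,3):print(r,' '.join('%3d'%a for a in g[r,238:268]))
go((563,-203,90),tool(13.8,0),None,False)
E
```

```text
[252.95419847 134.12977099] [250 125   7  19 131] [ 559.60907942 -205.14523054   62.        ] [ 558.89307005 -205.25932664   53.        ]
104 178 176 176 175 175 175 175 175 175 175 175 176 176 177 177 176 176 175 175 174 175 175 176 176 176 175 175 174 175 175
107 178 177 176 175 175 176 176 176 176 176 176 177 177 177 176 177 176 176 176 175 175 175 175 175 175 176 175 175 175 174
110 229 229 227 227 226 226 226 202 135  74  73  74  74  74  75  75  72  72  72  73  74  72 199 229 228 229 229 229 229 228
113 229 228 227 226 226 227 203 158 117  96 107 100 101 232 255 255 253 214 137  92 106 116 170 215 227 228 228 228 228 229
116 229 229 228 228 228 228 203 158 116  98 108  85 116 237 255 255 255 244 177  95 109 109 167 214 227 227 226 228 228 228
119 229 229 228 228 229 229 205 160 120 100 103  77  95 236 255 255 255 230 139  96 103 100 167 216 229 228 228 228 228 228
122 228 229 228 229 230 230 206 179 162 129 110 109 134 238 255 255 255 225 147 125 134 147 206 228 229 228 228 228 228 228
125 230 230 230 229 229 229 229 229 228 228 204 161 107  94 114 115 115 102 169 217 229 229 22
[... 626 characters left out ...]
226 226 226 226 225 225
143 227 227 227 227 227 227 227 227 181  49  24  29  67  81  77  78  79  78  57  28  28  25 195 226 226 225 225 225 224 224
146 226 225 225 226 226 227 226 203 136  79  94  98 101 236 255 255 255 224 112  84  96  97 163 212 225 225 225 225 226 226
149 227 226 226 225 225 225 201 175 135  81  91  75  88 235 255 255 255 227 123  84  92  90 162 214 227 227 227 227 226 226
152 227 226 225 225 225 224 224 201 143  94  89  90  77 234 255 255 255 217  72  84  88  85 162 213 226 226 226 226 225 225
155 226 226 226 227 225 225 225 201 138  99 108 109 110 111 113 115 117 119 121 123 126 114 197 225 224 225 225 225 225 224
go [-0.3, 0.0, -0.2] [0.0425, -0.0011, 0.1715] steps 2.8
```

arm_command --pt "-0.3 0 -0.2 0.02 -0.001 0.04 0.5" --pt "-0.3 0 -0.2 0.04 0 0.09 0.5" --pt "-0.3 0 -0.2 0.04 0 0.14 0.5" --pt "-0.3 0 -0.2 0.04 0 0.171 0.5" --pt "-0.3 0 -0.2 0.04 0 0.171 0.5"

```text
t: 27.6
eef_pos: [558.9, -203.7, 86.2]
tool_rot: [0.993, 0.121, -0.005, 0.0]
ft_force: [-0.5, 0.9, 0.6]
opening: 44.0
grip_force: 0.0
```

arm_command --pt "0 0 0 0 0 0 0.5"

```text
t: 27.72
eef_pos: [561.2, -205.0, 90.2]
tool_rot: [0.993, 0.12, -0.001, 0.001]
ft_force: [0.1, -0.3, 0.6]
opening: 43.7
grip_force: 0.0
```

```bash
python3 - <<'E'
from blk import *
s=arm.state();print(s['eef_pos'],s['opening'],s['ft_force'])
P=arm.camera_params('wrist');im=arm.read_camera('wrist')
x,y=np.round(proj(P,[560,-204.5,62])).astype(int);print(x,y);g=cv2.cvtColor(im,cv2.COLOR_RGB2GRAY)
for r in range(y-50,y+60,5):print(r,' '.join('%3d'%a for a in g[r,x-45:x+46:3]))
go((560.3,-204.7,16),tool(13.8,0),None,False)
np.save('pics/w6.npy',im);np.save('pics/w6p.npy',P,allow_pickle=True)
E
```

```text
[ 561.20163316 -205.04095409   90.2182784 ] 43.659760440667156 [ 0.14526252 -0.3412263   0.60898505]
252 207
157 237 238 238 237 237 236 237 239 237 235 235 235  31  30  34  34  32  32  33 208 236 237 235 235 235 235 236 236 237 236 236
162 236 237 237 238 238 238 238 238 236 234 235 187  48  48  93  85  79  49  51 208 234 235 235 235 235 235 235 234 235 234 235
167 237 237 237 238 237 237 237 237 236 236 235 186  86 105 158 169 169  66  97 172 234 234 234 235 235 235 235 235 235 235 235
172 235 236 236 236 237 237 237 237 237 236 237 189  86  95 212 255 255  65  94 170 235 235 235 235 234 232 232 232 233 234 234
177 236 236 237 236 236 237 237 237 237 236 237 215  83  86 217 255 255  80  84 170 235 235 234 234 234 232 231 231 232 233 234
182 238 236 236 236 237 237 237 237 237 237 236 236 234 187 202 255 255 235 236 235 234 234 234 234 233 232 232 233 233 233 233
187 237 238 239 238 237 235 235 235 236 235 235 234 187 189 209 255 255 187 186 187 187 187 187 187 185 184 217 231 231 231 233
192 190 191 191 191 190 188 188 189 189 188 187 188 190 159  33  33  32  32 187 187 185 186 185
[... 1180 characters left out ...]
  38
242  37  36  36  35 113 113 112 112 114 113 114 113 114 113 114 113 112 113 113 113 113 113 113 114 114 113 112 104  35  34  37
247 112 111 112 110 111 112 111 110 111 111 111 111 111 112 111 111 112 111 110 110 111 111 111 111 111 111 110 110 111 111 110
252 150 149 150 150 150 150 150 149 150 150 149 150 150 149 149 150 150 150 150 150 149 149 149 149 149 150 150 150 150 149 149
257 170 169 170 170 170 170 170 170 170 170 171 170 171 170 170 171 170 169 170 170 170 170 170 170 170 170 170 170 169 169 170
262 178 178 178 178 178 178 178 178 179 179 178 179 178 178 179 178 179 178 178 178 179 178 179 179 178 178 178 179 178 179 179
go [0.1, 0.1, 0.0] [-0.0009, -0.0009, 0.0747] steps 1.2
```

```bash
python3 - <<'E'
from h import *
A=np.load('pics/wrist5p.npy',allow_pickle=True).item();B=np.load('pics/w6p.npy',allow_pickle=True).item()
print(tri((A,253,133.5),(B,253.2,205.5)))
E
```

```text
(array([ 560.1598649 , -205.1669813 ,   58.30377072]), np.float64(0.22194688033111773))
```

arm_command --pt "0 0 0 -0.001 -0.001 0.025 0.5" --pt "0 0 0 -0.001 -0.001 0.05 0.5" --pt "0 0 0 -0.001 -0.001 0.073 0.5" --pt "0 0 0 -0.001 -0.001 0.073 0.5" --pt "0 0 0 -0.001 -0.001 0.073 0.5"

```text
t: 28.4
eef_pos: [560.1, -204.7, 18.2]
tool_rot: [0.993, 0.12, -0.001, 0.001]
ft_force: [0.1, -0.1, 0.2]
opening: 43.5
grip_force: 0.0
```

arm_command --pt "0 0 0 0 0 0.002 0.75" --pt "0 0 0 0 0 0.002 0.9" --pt "0 0 0 0 0 0.002 1" --pt "0 0 0 0 0 0.002 1" --pt "0 0 0 0 0 0.002 1" --squeeze 25

```text
t: 29.02
eef_pos: [559.0, -204.2, 14.6]
tool_rot: [0.993, 0.12, -0.002, 0.001]
ft_force: [0.9, 0.2, -0.5]
opening: 9.8
grip_force: 25.0
```

arm_command --pt "0 0 0 0 0 0 1" --pt "0 0 0 0 0 0 1" --pt "0 0 0 0 0 0 1"

```text
t: 29.4
eef_pos: [559.0, -204.2, 14.6]
tool_rot: [0.993, 0.12, -0.002, 0.001]
ft_force: [0.3, 0.5, -0.1]
opening: 9.9
grip_force: 25.0
```

arm_command --pt "0 0 0 0 0 -0.008 1" --pt "0 0 0 0 0 -0.02 1" --pt "0 0 0 0 0 -0.04 1" --pt "0 0 0 0 0 -0.06 1" --pt "0 0 0 0 0 -0.08 1"

```text
t: 30.02
eef_pos: [559.6, -204.2, 96.5]
tool_rot: [0.993, 0.12, -0.001, 0.001]
ft_force: [-0.4, 0.2, 0.2]
opening: 9.8
grip_force: 25.0
```

arm_command --pt "0 0 0 0 0 -0.03 1" --pt "0 0 0 0 0 -0.07 1" --pt "0 0 0 0 0 -0.11 1" --pt "0 0 0 0 0 -0.15 1" --pt "0 0 0 0 0 -0.15 1"

```text
t: 30.65
eef_pos: [560.9, -204.8, 248.5]
tool_rot: [0.993, 0.12, 0.001, 0.002]
ft_force: [-0.5, 1.3, -0.4]
opening: 9.8
grip_force: 25.0
```

```bash
timeout 100 python3 - <<'E'
from ik import *
s=arm.state();print(s['eef_pos'],s['opening'],s['grip_force'],s['ft_force'],s['q'].round(2))
go((540,-204,250),tool(90,0),None,False)
sim(s['q'],[(50,0,(550,-204,269)),(90,0,(540,-204,269))])
E
```

```text
[ 560.94931528 -204.81208741  248.4877326 ] 9.803093244728284 24.99985635280609 [-0.54296972  1.31146226 -0.42903201] [-0.58  0.32  1.08  1.56 -0.28  1.43 -0.81]
go [0.2, 0.1, -76.2] [-0.0201, -0.0058, -0.0016] steps 7.1
50 0 (550, -204, 269) [-0.57, 0.2, 1.0, 1.62, -0.17, 1.41, -0.25] err 0.0 0.0
90 0 (540, -204, 269) [-0.52, 0.16, 0.93, 1.64, -0.13, 1.41, 0.43] err 0.0 0.0
```

arm_command --pt "0 0 -8 -0.004 -0.001 -0.002 1" --pt "0 0 -16 -0.008 -0.002 -0.004 1" --pt "0 0 -24 -0.012 -0.003 -0.006 1" --pt "0 0 -32 -0.016 -0.004 -0.008 1" --pt "0 0 -40 -0.02 -0.006 -0.01 1"

```text
t: 31.28
eef_pos: [538.2, -202.7, 254.4]
tool_rot: [0.891, 0.455, -0.002, -0.0]
ft_force: [-0.6, -0.6, -1.3]
opening: 9.6
grip_force: 25.0
```

arm_command --pt "0 0 -8 0 0 0 1" --pt "0 0 -16 0 0 0 1" --pt "0 0 -24 0 0 0 1" --pt "0 0 -31 0 0 0 1" --pt "0 0 -36 0 0 0 1"

```text
t: 31.9
eef_pos: [538.4, -202.7, 254.4]
tool_rot: [0.707, 0.707, -0.002, -0.001]
ft_force: [0.5, 0.0, -1.3]
opening: 9.8
grip_force: 25.0
```

arm_command --pt "0 0 0 0 0 0 1" --pt "0 0 0 0 0 0 1" --pt "0 0 0 0 0 0 1"

```text
t: 32.28
eef_pos: [538.8, -202.7, 254.6]
tool_rot: [0.709, 0.706, -0.002, -0.0]
ft_force: [-0.5, 0.0, -0.2]
opening: 9.5
grip_force: 25.0
```

```bash
timeout 100 python3 - <<'E'
from h import *
s=arm.state();print(s['t'],s['eef_pos'],s['opening'],s['grip_force'],s['ft_force'],Ro.from_quat(s['tool_rot']).as_matrix().round(3).tolist())
S=arm.camera_params('scene');T=arm.camera_params('top');P0=arm.read_camera('scene');T0=arm.read_camera('top');W=arm.camera_params('wrist');w=arm.read_camera('wrist')
# bottle cap (blue) still upright at ~(520,95,75)?
for P,im in ((S,P0),(T,T0)):
    h=cv2.cvtColor(im,cv2.COLOR_RGB2HSV);x,y=np.round(proj(P,[520,95,75])).astype(int)
    m=np.zeros(h.shape[:2],np.uint8);m[y-20:y+20,x-20:x+20]=(cv2.inRange(h,(95,50,80),(130,255,255))>0)[y-20:y+20,x-20:x+20]
    n,l,st,c=cv2.connectedComponentsWithStats(m);i=1+np.argmax(st[1:,4]) if n>1 else 0;print((x,y),c[i],st[i],onz(P,*c[i],75))
# flap tab top predicted at angle 1.85: bright pixel there?
u=np.array([np.cos(.2409),np.sin(.2409),0]);v=np.array([-u[1],u[0],0]);H=np.array([606.7,-192.3,69])
for f in (1.45,1.85):
  for r,b in ((80,50),(80,-50),(80,0)):
    X=H-r*np.cos(f)*u+[0,0,r*np.sin(f)]+b*v;a=np.round(proj(S,X)).astype(int);print(f,r,b,a,P0[a[1],a[0]])
# plate in scene: aluminium around predicted window
X=s['eef_pos']+[0,0,42];print('win px',proj(S,X-[0,0,28]));a=np.round(proj(S,X-[0,0,28])).astype(int);g=cv2.cvtColor(P0,cv2.COLOR_RGB2GRAY)
for r in range(a[1]-30,a[1]+34,4):print(r,' '.join('%3d'%k for k in g[r,a[0]-34:a[0]+35:3]))
E
```

```text
32.275 [ 538.80091325 -202.67950439  254.58725512] 9.503766915737318 24.999682009220123 [-0.52448973  0.02525666 -0.16725169] [[0.004, 1.0, -0.003], [1.0, -0.004, -0.002], [-0.002, -0.003, -1.0]]
(np.int64(217), np.int64(182)) [217.         185.15463918] [206 174  21  19 194] [512.03886923  85.30369497  75.        ]
(np.int64(210), np.int64(213)) [209.48837209 216.04651163] [199 206  21  20 129] [513.86147436  96.94421531  75.        ]
1.45 80 50 [323 189] [113 111 109]
1.45 80 -50 [374 206] [114 114 109]
1.45 80 0 [348 197] [115 117 114]
1.85 80 50 [330 181] [114 114 113]
1.85 80 -50 [379 197] [112 114 112]
1.85 80 0 [354 189] [110 111 108]
win px (np.float64(339.2659200035844), np.float64(156.63692462823087))
127  36  34  27  26  35  41  56  79  34  36  51  30  32  29  45  45  39  66  72  66  72  71  71
131 107 101  51  30  37  37  32  71  36  35  34  35  33  34  42  46  38  77  75  75  74  67  73
135 143 152 119 108 102  54  27  30  35  82  33  38  25  34  46  45  89  70  75  72  71  72  74
139 108 104 119 152 145 114 105  99  67  52  22  42  34  34  45  37 124  66  72  70  70  73
[... 456 characters left out ...]
 149 134 102  81  70  70  73
163 107 111 105 103 108 106 102 129 153 145 124 136 138 132 150 150 159  96  85  69  88  94  69
167 129 112 102 106 102 102 104 108 106 111 138 129 111 135 153 152 158 113 117 141 122  66  72
171  76 127 135 125 110 107 103 103 101 105 105 103 115 145 151 151 164 114 114 118  71  68  70
175  35  38  61 115 133 135 118 143 141 118 105 107 106 132 138 109 122 109 114 112  68  72  75
179  32  39  25  39  37  71 115 118 111 113 122 140 144 135 125  62 107 113 113  88  74  70  74
183  44  34  37  38  35  84 117 113 115 113 118 113 109 113 121 129 110 116 111  42  53  72  69
187  30  40  36  36  21 112 113 114 114 111 112 112 115 115 113 114 113 109 110 130 138 126  66
```

```bash
python3 -c "
from workcell import arm
print(arm.close_job())"
```

```text
the job is handed in; nothing more can be done
None
```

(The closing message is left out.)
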